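# Change over the modules on the microscope's rotary table

### The job

Take the inspected module out of the nest at the open front of the microscope's rotary table, set it on the upper end of the sloping outfeed chute and push it all the way down until it rests against the stop. Then load every module waiting on the mat into the table, one to a nest and fully seated, through the open front, turning the table one click after each so that the loaded module goes under the clear shield and an empty nest comes to the front. Finish with an empty nest clicked in at the front, and do not knock the microscope or shift the solder reel, spray can and screwdriver.

Things in the scene. Friction and masses are not known exactly. Their poses are not given: they have to be found in the camera images.
- station: inspection station, fixed: white base plate (430 x 350 x 18 mm) that carries the rotary table, microscope behind. Origin on the table's axis at bench height; x points from the open front (robot side) to the microscope, z up. A flat clear shield (underside 100, top 104 mm above the bench) roofs the table wherever x is above -0.039 in this frame; the table in front of it is open
- microscope: the stereo microscope, fixed: pillar 215 mm and head (80 mm thick, its lens end 173 mm above the bench, its eyepieces, turned away from the robot, up to 0.46 m) 90 mm behind the table's axis, along +x of its frame, which is the same as the station's. It must not be struck (15 N)
- dial (a joint): angle of the rotary table (rad, anticlockwise from above, 0 at the start): aluminium disc, radius 155 mm, top face 46 mm above the bench, four nests 90 degrees apart. A spring detent holds it (within 0.03 rad) at each multiple of pi/2. Pushing it over, either way, takes 0.5 N m (3.6 N at a knob); once past half-way it snaps into the next rest position by itself
- nest0 (a point): centre of a nest of the rotary table at a seated module's mid-height, 18 mm above the nest floor. Each nest is a raised black frame, inside 85 x 45 mm, 12 mm high, lengthwise along the radius, centre 90 mm from the axis, its long sides open over the middle 57 mm for fingers. Axes are the disc's (at joint 0 the station's). Nest0 starts in front with the inspected module in it; the rest are empty
- nest1 (a point): centre of a nest of the rotary table at a seated module's mid-height, 18 mm above the nest floor. This one lies 90 degrees anticlockwise of nest0
- nest2 (a point): centre of a nest of the rotary table at a seated module's mid-height, 18 mm above the nest floor. This one lies 180 degrees anticlockwise of nest0
- nest3 (a point): centre of a nest of the rotary table at a seated module's mid-height, 18 mm above the nest floor. This one lies 270 degrees anticlockwise of nest0
- load (a point): the loading position at the open front, fixed to the station (90 mm in front of the axis): where the centre of a module seated in the front nest lies, 64 mm above the bench; the axes are the station's (the front nest lies lengthwise along x)
- chute: outfeed chute, fixed: aluminium channel sloping down towards its +x by 12 degrees; origin at bench height. Floor 66 mm wide, 270 mm long, upper end at x -0.130 and 74 mm up. Sides open for the first 85 mm, then a flared mouth and 14 mm walls form a lane 48 mm wide at y 0. A bridge (45 mm above the floor, 3 mm thick) covers the last 45 mm before the stop; friction holds a module until it is pushed
- chute_top (a point): where the centre of a module lies (18 mm above the floor, at right angles to it) when it is set on the open upper end, 50 mm down the slope from the upper end; chute axes
- chute_stop (a point): where the centre of a module lies when it rests against the stop, a plate across the lane 260 mm down the slope from the upper end; 170 mm down the slope from chute_top; the module's front half is then under the bridge; chute axes
- done_c (a point): centre (half-way up) of the inspected module, the same kind as the waiting ones, 80 x 40 x 36 mm (x, y, z); it starts in the front nest
- mat: black antistatic mat, fixed, 270 x 210 x 2 mm, origin at its underside's centre; the waiting modules start on it
- mod0_c (a point): centre (half-way up) of a waiting module, on the mat at the start: open-topped aluminium housing, 80 x 40 x 36 mm (its x, y, z), with a copper-coloured circuit board inside, about 180 g. All modules are alike; either way round lengthwise is right. Two or three of these are present (None if absent)
- mod1_c (a point): centre (half-way up) of a waiting module, on the mat at the start: open-topped aluminium housing, 80 x 40 x 36 mm (its x, y, z), with a copper-coloured circuit board inside, about 180 g. All modules are alike; either way round lengthwise is right. Two or three of these are present (None if absent)
- mod2_c (a point): centre (half-way up) of a waiting module, on the mat at the start: open-topped aluminium housing, 80 x 40 x 36 mm (its x, y, z), with a copper-coloured circuit board inside, about 180 g. All modules are alike; either way round lengthwise is right. Two or three of these are present (None if absent)
- reel_c (a point): centre of the solder reel, 68 mm in diameter, 50 mm high, a bystander
- spray_c (a point): centre of the white spray can, 54 mm in diameter, 160 mm high, a bystander
- driver_c (a point): middle of the red-handled screwdriver, 170 mm long, lying on the bench, a bystander
- knob0 (a point): a black upright index knob on the rotary table, 14 mm in diameter, standing 36 mm up from the disc, 140 mm from the axis and 45 degrees anticlockwise of nest0; the point is at the centre of its top, 82 mm above the bench. Push it (or grip it) to turn the table
- knob1 (a point): a black upright index knob on the rotary table, 14 mm in diameter, standing 36 mm up from the disc, 140 mm from the axis and 45 degrees anticlockwise of nest1; the point is at the centre of its top, 82 mm above the bench. Push it (or grip it) to turn the table
- knob2 (a point): a black upright index knob on the rotary table, 14 mm in diameter, standing 36 mm up from the disc, 140 mm from the axis and 45 degrees anticlockwise of nest2; the point is at the centre of its top, 82 mm above the bench. Push it (or grip it) to turn the table
- knob3 (a point): a black upright index knob on the rotary table, 14 mm in diameter, standing 36 mm up from the disc, 140 mm from the axis and 45 degrees anticlockwise of nest3; the point is at the centre of its top, 82 mm above the bench. Push it (or grip it) to turn the table

How it is judged:
By the outcome, as a careful person would: the job done as asked, in the order asked, and still so for the second after the job is handed in, with the robot touching nothing.
Of mod0, mod1, mod2 only 2 to 3 are there at a start; the rules pass over those that are not, and their reading is None.
At some moment in a run one of mod0, mod1, mod2 may be knocked a few centimetres aside while the robot is not near it.
It also fails if it takes over 210 s, if anything falls off the work surface, if the arm or the gripper's body presses on something with over 40 N, if the wrist force passes 120 N, or if a joint passes its speed limit or range.

### The arm

A 6-joint arm with a two-finger parallel gripper is mounted at the origin on the work surface. World frame = base frame: x ahead of the robot, y to its left, z up, the work surface at z = 0. Lengths are in m, angles in rad, forces in N, time in s.
With the tool pointing down it reaches from about 0.425 to 0.95 m from the base axis. Payload 3.5 kg.
Tool frame: the origin (TCP) lies on the centre line of the jaws, within the pads' length; the fingertips stand 17 mm ahead of it and the grasp point (between the pads) lies 2 mm behind it; z points along the fingers, y is the line along which they close (so a half turn about z gives the same grasp; the last joint's range is limited). The gripper opens to 85 mm and grips with 20 to 120 N. Pads are 22 mm wide; open, the fingers measure 114 mm over their backs; the gripper's body (76 mm by 85 mm) begins 54 mm behind the grasp point. The pads swing forward as they close: fully open they stand 13 mm farther back than shut.
Start: joints at [1.188, 0.286, 1.577, -0, 1.279, -0.15], TCP at [0.156, 0.657, 0.248] pointing down, gripper open.
Joint ranges: [-2.77, 2.77], [-0.9, 2.22], [0.21, 2.48], [-1.53, 4.67], [0.24, 2.81], [-2.84, 2.84]. Speed limits (rad/s): [2.79, 2.79, 3.14, 3.14, 3.14, 3.14].

### API

Orientations are given as a unit quaternion [x, y, z, w].
In Python, from plant import ctrl gives the robot as it stands. The module is installed in compiled form; this text tells all that it offers.
- The arm moves only by the tool drive_tool, never from a script. Its argument "moves" is a list of rows, each a list of 3 entries, a list of its own where there are three numbers: the turn, a rotation vector about the tool's x, y, z in rad, then the shift along the tool's x, y, z in m, then the finger opening in m, from 0 to 0.0854. A call has 1 to 5 rows; each row shifts and turns the commanded pose from where the row before left it, along the tool's axes as they then stand; what a row does not reach is not made up. A row lasts 1/8 s, in which the tool goes at most 62.5 mm and 10.7 degrees, less where a joint would pass 70% of its speed; a pose out of reach is approached as far as the arm can. A call with a gripper value outside its range is refused whole. The fingers move at their own pace and stop on an object; "grip_force" is the grip in N (left out, the last holds). Time passes only in rows, so rows that do not move let the fingers close. It gives the time, the measured TCP pose, the force, the opening and the grip force at its end, in the units of the state.
- ctrl.get_state(): the state, without advancing time (a new reading comes with each control period).
- ctrl.read_camera(name): name is "scene" or "top" or "wrist"; returns a dict with "image" (384x512x3 uint8, red, green, blue), "fx", "fy", "cx", "cy" (pixels), "R" (3x3) and "t" (3): a world point X has camera coordinates R X + t. Camera axes: x right, y down, z forward; pixel columns grow to the right and rows downward; lengths in m; the calibration is good to about 2 mm. A picture is of the moment at which its call begins. There is no depth.
- ctrl.sign_off(): hands the job in; it is judged then, once.
The state is a dict: "time": time; "qpos": joint angles; "dq": joint speeds; "joint_efforts": joint torques, N m; "eef_pos": TCP position; "tcp_rot": TCP orientation; "contact_force": force on the tool from outside, world axes, zero at the start; "wrist_torque": the same for the moment, N m; "opening": opening from 0.0 (shut) to 1.0 (fully open); "finger_force": force on a finger pad.
Only numpy, scipy, OpenCV 4.12 (cv2) and the standard library are available. Lean on these libraries where they do the work, as an engineer would, in place of code of your own. Each camera call takes 0.05 s, during which the arm holds its last target. There are 200 camera calls.

## Working session

There is one attempt and no reset: what is moved stays moved. The work goes in short steps, Python scripts to look and compute and a tool call to move; the robot and the scene stay as the last step left them, time stands still between calls to the robot, and variables do not carry over. Pictures are saved under pics/ and viewed, at most 14 in all, crops included, and the job is handed in when it is done.

Besides the shell and the picture viewer there is one more tool, called after ">>>" by a JSON object that holds its "method" and its "body". drive_tool: Moves the arm, as the interface text tells. Its arguments: {"type":"object","properties":{"moves":{"type":"array","items":{"type":"array"}},"grip_force":{"type":"number"}},"required":["moves"]}

```bash
mkdir -p pics
python3 - <<'E'
from plant import ctrl
import cv2,numpy as np
s=ctrl.get_state();print({k:np.round(v,3).tolist() for k,v in s.items()})
for n in ("top","scene"):
    c=ctrl.read_camera(n);cv2.imwrite(f"pics/{n}0.png",cv2.resize(c["image"][:,:,::-1],(800,600),interpolation=cv2.INTER_CUBIC));np.savez(f"{n}0.npz",**c)
    print(n,c["fx"],c["cx"],c["cy"],(-c["R"].T@c["t"]).round(3),c["R"].round(3).tolist())
E
```

```text
{'time': 0.0, 'qpos': [1.188, 0.287, 1.578, 0.0, 1.279, -0.15], 'dq': [-0.001, 0.0, -0.0, -0.0, 0.0, -0.0], 'joint_efforts': [-0.001, -40.6, -29.262, -0.0, 0.006, 0.0], 'eef_pos': [0.155, 0.656, 0.247], 'tcp_rot': [0.116, 0.993, -0.001, -0.0], 'contact_force': [1.212, -0.228, 0.597], 'wrist_torque': [0.078, 0.054, -0.029], 'finger_force': 0.0, 'opening': 0.999}
top 416.91889477350713 259.77771360967716 191.0504894750496 [0.404 0.004 1.364] [[-0.029, -1.0, -0.012], [-0.992, 0.031, -0.126], [0.126, 0.008, -0.992]]
scene 459.0128757558289 258.11650576442815 184.89558931761533 [ 0.93  -0.744  0.982] [[0.897, 0.442, 0.011], [0.333, -0.659, -0.674], [-0.291, 0.608, -0.739]]
```

View pics/top0.png

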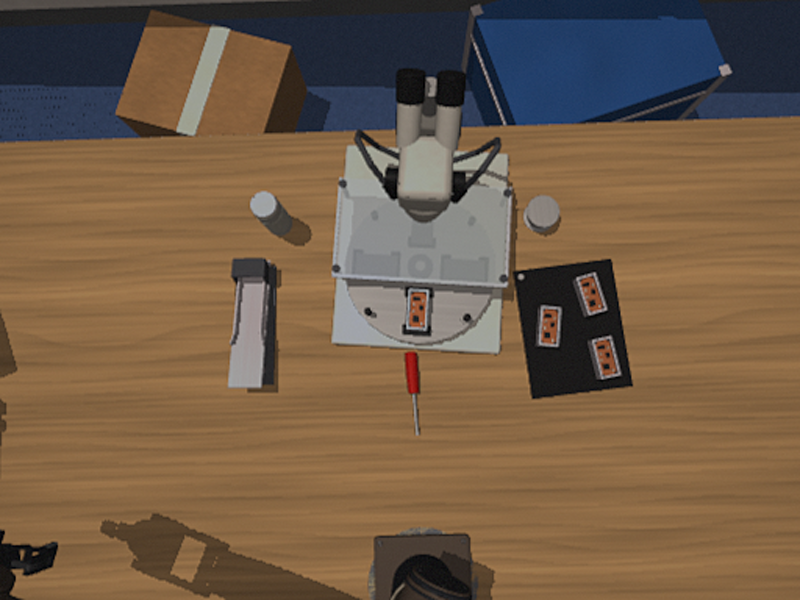

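View pics/scene0.png

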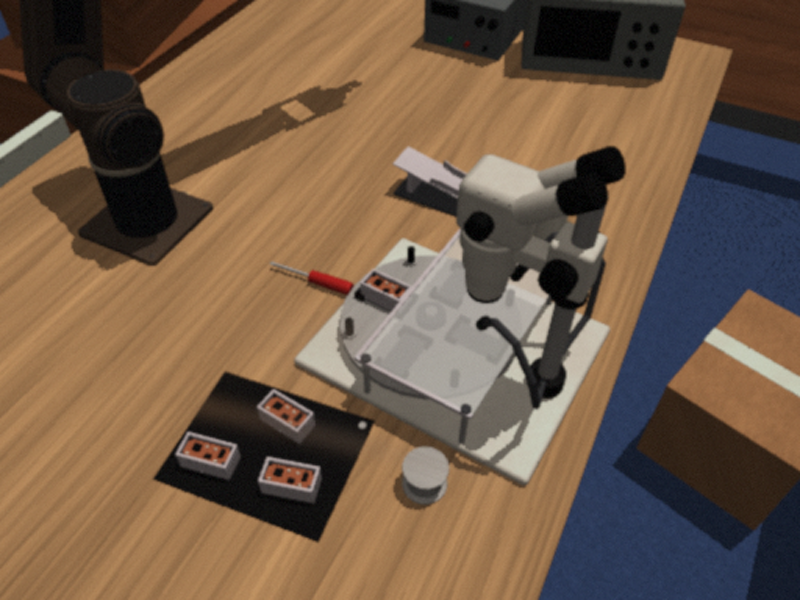

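The top view shows three modules on the mat at about (548,326), (590,293) and (604,357), and the inspected one in the front nest at (418,310). The front knobs are at (368,312) and (467,317), and the chute runs from its upper end at (248,388) to the bridge at (250,268). The screwdriver (412,352)-(418,435) lies in front of the station. The scene view agrees.

```bash
cat > h.py <<'E'
import numpy as np, cv2
from scipy.spatial.transform import Rotation as Rn
def ray(c,uv,z):
    uv=np.atleast_2d(np.asarray(uv,float)); R,t=np.array(c["R"]),np.array(c["t"]); o=-R.T@t
    d=np.c_[(uv[:,0]-c["cx"])/c["fx"],(uv[:,1]-c["cy"])/c["fy"],np.ones(len(uv))]@R
    return o+d*((z-o[2])/d[:,2])[:,None]
def px(c,P):
    p=np.atleast_2d(P)@np.array(c["R"]).T+np.array(c["t"]); return np.c_[c["fx"]*p[:,0]/p[:,2]+c["cx"],c["fy"]*p[:,1]/p[:,2]+c["cy"]]
def blobs(m,amin):
    cs,_=cv2.findContours(m.astype(np.uint8),cv2.RETR_EXTERNAL,cv2.CHAIN_APPROX_NONE)
    return [k for k in cs if cv2.contourArea(k)>=amin]
def copper(im):
    h=cv2.cvtColor(im,cv2.COLOR_RGB2HSV); return cv2.inRange(h,(5,110,90),(18,255,255))
def boards(c,z,amin=60,close=5):
    """copper boards: (centre xy, long-axis yaw deg, size) on plane z"""
    m=cv2.morphologyEx(copper(c["image"]),cv2.MORPH_CLOSE,np.ones((close,close)))
    out=[]
    for k in blobs(m,amin):
        P=ray(c,k[:,0,:],z)[:,:2].astype(np.float32)
        (x,y),(w,h),a=cv2.minAreaRect(P*1000)
        if w<h: a+=90
        a=(a+90)%180-90
        out.append((np.round([x,y],1),round(a,1),np.round(sorted([w,h]),1),k[:,0,:].mean(0).round(0)))
    return out
def go(s,pos,yaw,tilt=0,axis='y'):
    """tool axes: down, tool x at yaw (deg) world; returns rotvec(tool), shift(tool)"""
    a=np.radians(yaw); x=np.array([np.cos(a),np.sin(a),0]); z=np.array([0,0,-1.]); R=np.c_[x,np.cross(z,x),z]
    R=R@Rn.from_euler(axis,tilt,degrees=True).as_matrix()
    R0=Rn.from_quat(s["tcp_rot"]).as_matrix()
    rv=Rn.from_matrix(R0.T@R).as_rotvec(); d=R0.T@(np.array(pos)-s["eef_pos"])
    return rv.round(3),d.round(4), (R.T@(np.array(pos)-s["eef_pos"])).round(4)
E
python3 - <<'E'
from h import *
c=dict(np.load("top0.npz"));im=c["image"]
for b in boards(c,0.03): print(b)
hsv=cv2.cvtColor(im,cv2.COLOR_RGB2HSV)
m=cv2.inRange(hsv,(0,0,0),(180,255,60))
for k in blobs(m,8):
    u=k[:,0,:].mean(0)
    if 140<u[0]<420 and 150<u[1]<260: print("dark",u.round(1),cv2.contourArea(k),ray(c,u,0.082).round(4),cv2.boundingRect(k))
print(Rn.from_quat([.116,.993,-.001,0]).as_matrix().round(3).tolist())
cv2.imwrite("pics/a.png",cv2.resize(im[150:260,140:300,::-1],(800,550),interpolation=cv2.INTER_CUBIC))
E
```

```text
(array([551.2,  -7.9]), -5.4, array([30.5, 69.3]), array([267., 198.]))
(array([580. ,  31.3]), 88.5, array([1192.8, 1704.2]), array([234., 210.]))
dark [266.5 211.7] 40.0 [[ 0.5014 -0.0048  0.082 ]] (258, 208, 18, 7)
dark [298.5 203. ] 10.0 [[ 0.5253 -0.1043  0.082 ]] (297, 201, 4, 5)
dark [235.5 199.2] 9.5 [[0.5431 0.0897 0.082 ]] (234, 197, 4, 5)
dark [152.9 170.4] 8.0 [[0.6414 0.3464 0.082 ]] (149, 168, 9, 6)
dark [365.8 210.1] 5081.5 [[ 0.497  -0.3098  0.082 ]] (328, 166, 77, 89)
dark [169.7 198.7] 379.0 [[0.5509 0.2938 0.082 ]] (149, 166, 28, 80)
[[-0.973, 0.23, -0.0], [0.23, 0.973, -0.002], [-0.0, -0.002, -1.0]]
```

View pics/a.png

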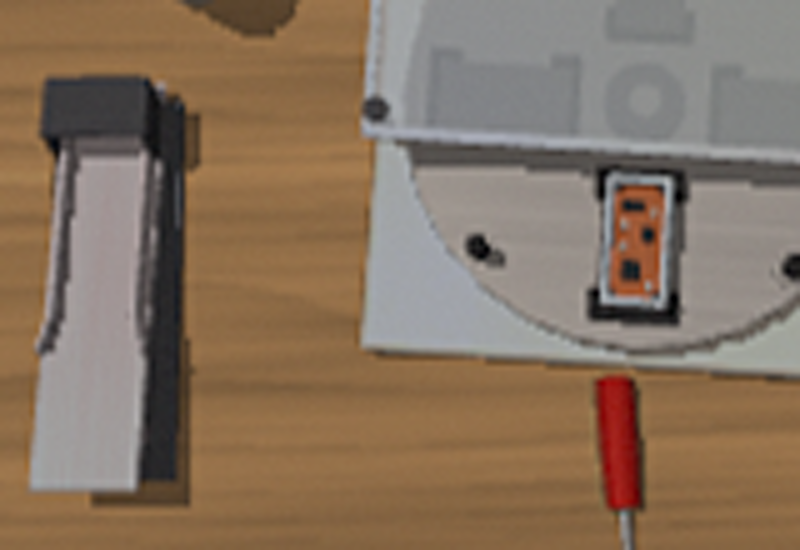

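The crop shows the chute's upper-end corners at full-image pixels (146,248) and (167.6,248) and the bridge at (148-171,166-179). The nest module is at (267,198) and the knobs at (235.5,199) and (298.5,203). Next I'll look from near.

Run:
```python
from h import *
from plant import ctrl
c=dict(np.load("top0.npz"))
print("chute end",ray(c,[[146,248],[167.6,248]],.074).round(4).tolist())
d=dict(c);im=c["image"].copy();im[:,:335]=0;im[:,405:]=0;im[:160]=0;im[255:]=0;d["image"]=im
for b in boards(d,0.03): print(b)
for z in(.06,.07,.08):print(ray(c,[267.2,198.4],z))
print(go(ctrl.get_state(),[.45,.31,.36],175))
```

```text
chute end [[0.4015, 0.369, 0.074], [0.3996, 0.3024, 0.074]]
(array([ 413.6, -226. ]), -3.0, array([12.6, 97.7]), array([336., 239.]))
(array([ 440.8, -387.6]), 10.3, array([28.7, 68.5]), array([388., 229.]))
(array([ 507.6, -277.3]), -3.3, array([28.7, 67.8]), array([351., 209.]))
(array([ 572.2, -366.8]), 14.6, array([28.7, 68.9]), array([378., 188.]))
(array([ 512.4, -339.2]), -1.8, array([224.1, 301.9]), array([382., 205.]))
[[ 0.54494672 -0.00844065  0.06      ]]
[[ 0.54386208 -0.00834613  0.07      ]]
[[ 0.54277744 -0.00825161  0.08      ]]
(array([-0.002, -0.   , -0.146]), array([-0.3664, -0.2692, -0.1125]), array([-0.3236, -0.3193, -0.113 ]))
```

>>> {"method": "drive_tool", "body": {"moves": [[[0, 0, -0.146], [0, 0, -0.02], 0.085], [[0, 0, 0], [-0.04, -0.04, -0.013], 0.085], [[0, 0, 0], [-0.04, -0.04, -0.013], 0.085], [[0, 0, 0], [-0.04, -0.04, -0.013], 0.085], [[0, 0, 0], [-0.04, -0.04, -0.013], 0.085]]}}

```text
time: 0.72
eef_pos: [0.3019, 0.4819, 0.3201]
tcp_rot: [0.043, 0.999, -0.0, -0.0]
contact_force: [0.3, 0.3, -0.6]
opening: 0.993
finger_force: 0.0
```

>>> {"method": "drive_tool", "body": {"moves": [[[0, 0, 0], [-0.04, -0.04, -0.013], 0.085], [[0, 0, 0], [-0.04, -0.04, -0.013], 0.085], [[0, 0, 0], [-0.04, -0.04, -0.013], 0.085], [[0, 0, 0], [-0.044, -0.039, -0.013], 0.085], [[0, 0, 0], [0, 0, 0], 0.085]]}}

```text
time: 1.35
eef_pos: [0.4533, 0.3082, 0.373]
tcp_rot: [0.046, 0.999, 0.0, 0.001]
contact_force: [-0.5, 0.6, 0.1]
opening: 0.998
finger_force: 0.0
```

Run:
```python
from h import *
from plant import ctrl
s=ctrl.get_state();print(s["time"],s["eef_pos"],s["tcp_rot"])
c=ctrl.read_camera("wrist");np.savez("w1.npz",**c);print((-c["R"].T@c["t"]).round(3),c["R"].round(2).tolist(),c["fx"])
cv2.imwrite("pics/w1.png",cv2.resize(c["image"][:,:,::-1],(800,600)))
```

```text
1.35 [0.45327533 0.30822561 0.37300512] [4.63473827e-02 9.98925087e-01 1.54607351e-05 7.68012983e-04]
[0.383 0.314 0.499] [[0.09, 1.0, 0.0], [0.96, -0.09, 0.28], [0.28, -0.03, -0.96]] 274.54071749237016
```

View pics/w1.png

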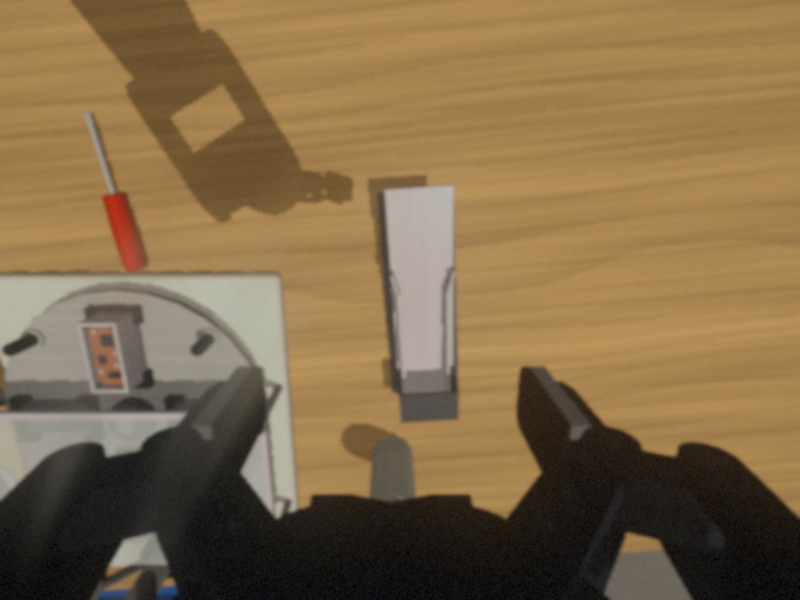

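The wrist view shows the chute's upper corners at (383,190) and (453,185) and the bridge's far top corners at (401,420) and (458,418). The front nest module is at lower left.

Run:
```python
from h import *
w=dict(np.load("w1.npz"));t=dict(np.load("top0.npz"))
S=1.5625
def sub(c,u,r=6):
    return u
print("w end",ray(w,np.array([[383,190],[453,185]])/S,.074).round(4).tolist())
print("w bridge near/far",ray(w,np.array([[401,394],[457,393]])/S,.0765).round(4).tolist(),ray(w,np.array([[401,420],[458,418]])/S,.067).round(4).tolist())
print("t bridge near/far",ray(t,np.array([[140+42/5,150+135/5],[140+148/5,150+140/5]]),.0765).round(4).tolist(),ray(t,np.array([[140+47/5,150+77/5],[140+155/5,150+80/5]]),.067).round(4).tolist())
cv2.imwrite("pics/w1c.png",cv2.resize(w["image"][110:275,220:320,::-1],(364,600),interpolation=cv2.INTER_CUBIC))
```

```text
w end [[0.3992, 0.3054, 0.074], [0.4008, 0.3727, 0.074]]
w bridge near/far [[0.6176, 0.3038, 0.0765], [0.6221, 0.3651, 0.0765]] [[0.6559, 0.3007, 0.067], [0.6594, 0.3658, 0.067]]
t bridge near/far [[0.622, 0.3619, 0.0765], [0.6167, 0.2953, 0.0765]] [[0.6608, 0.3615, 0.067], [0.6567, 0.2929, 0.067]]
```

View pics/w1c.png

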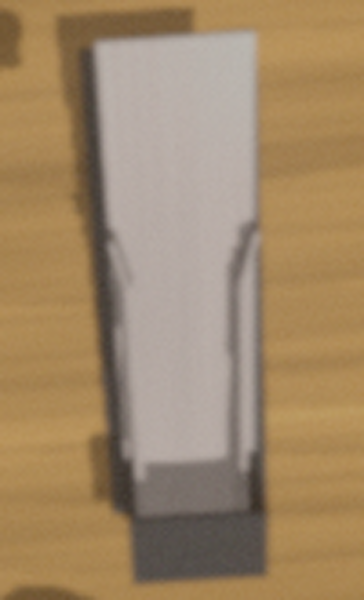

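Run:
```python
from h import *
from plant import ctrl
print(go(ctrl.get_state(),[.5436,-.0083,.23],174.7))
```

```text
(array([ 0.   , -0.   ,  0.002]), array([-0.1202, -0.3083,  0.1421]), array([-0.1208, -0.3081,  0.1423]))
```

>>> {"method": "drive_tool", "body": {"moves": [[[0, 0, 0], [-0.016, -0.051, 0.008], 0.085], [[0, 0, 0], [-0.016, -0.051, 0.016], 0.085], [[0, 0, 0], [-0.02, -0.051, 0.024], 0.085], [[0, 0, 0], [-0.022, -0.051, 0.024], 0.085], [[0, 0, 0], [-0.022, -0.051, 0.024], 0.085]]}}

```text
time: 2.02
eef_pos: [0.5239, 0.0486, 0.275]
tcp_rot: [0.042, 0.999, 0.0, -0.0]
contact_force: [0.9, 0.3, -0.9]
opening: 0.996
finger_force: 0.0
```

>>> {"method": "drive_tool", "body": {"moves": [[[0, 0, 0], [-0.024, -0.053, 0.024], 0.085], [[0, 0, 0], [0, 0, 0.022], 0.085], [[0, 0, 0], [0, 0, 0], 0.085], [[0, 0, 0], [0, 0, 0], 0.085]]}}

```text
time: 2.52
eef_pos: [0.5436, -0.0046, 0.2311]
tcp_rot: [0.042, 0.999, 0.0, 0.0]
contact_force: [-0.1, 0.3, 0.2]
opening: 0.998
finger_force: 0.0
```

```bash
cat >> h.py <<'E'
def look(name,z,view=None,roi=None):
    from plant import ctrl
    s=ctrl.get_state();c=ctrl.read_camera("wrist");np.savez(name+".npz",**c)
    print("t",round(s["time"],2),"tcp",s["eef_pos"].round(4))
    if view: cv2.imwrite(f"pics/{name}.png",cv2.resize(c["image"][:,:,::-1],(640,480)))
    for b in boards(c,z,200): print(b)
    return s,c
E
python3 - <<'E'
from h import *
s,c=look("w2",.078,1)
E
```

```text
t 2.52 tcp [ 0.5436 -0.0046  0.2311]
(array([ 766.9, -250.9]), -5.1, array([61. , 69.3]), array([ 83., 368.]))
(array([804.3, 195.1]), -3.7, array([65.6, 71.9]), array([414., 367.]))
(array([ 636.9, -268.4]), -72.9, array([ 73.4, 141.5]), array([ 37., 275.]))
(array([543.9,  -6.7]), -4.2, array([30.1, 68.1]), array([249., 179.]))
(array([ 501.3, -237.9]), -6.8, array([21. , 60.2]), array([ 20., 158.]))
(array([540.1,  38.2]), 85.1, array([313.4, 540.3]), array([287., 108.]))
```

View pics/w2.png

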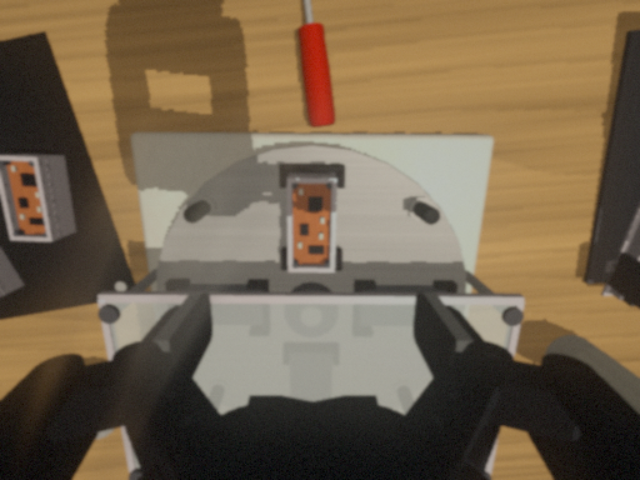

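The wrist view shows the nest module's rim from (287,177) to (337,272) in 640-wide pixels, central between the fingers. The knobs are at about (195,211) and (427,211).

Run:
```python
from h import *
from plant import ctrl
c=dict(np.load("w2.npz"))
P=ray(c,np.array([[288,178],[337,178],[337,272],[288,272]])/1.25,.082)[:,:2];print(P.round(4).tolist(),P.mean(0))
print("knob tops",ray(c,np.array([[187,213],[434,217]])/1.25,.082).round(4).tolist())
s=ctrl.get_state()
print(go(s,[.5436,-.0075,.074],174.7))
```

```text
[[0.5025, -0.0213], [0.5058, 0.0176], [0.5859, 0.0123], [0.5823, -0.0297]] [ 0.54410542 -0.00524916]
knob tops [[0.5237, -0.1066, 0.082], [0.5443, 0.0949, 0.082]]
(array([-0.   ,  0.002,  0.008]), array([ 0.0003, -0.0028,  0.1576]), array([ 0.    , -0.0028,  0.1576]))
```

>>> {"method": "drive_tool", "body": {"moves": [[[0, 0, 0], [0, -0.002, 0.05], 0.085], [[0, 0, 0], [0, 0, 0.05], 0.085], [[0, 0, 0], [0, 0, 0.04], 0.085], [[0, 0, 0], [0, 0, 0.019], 0.085], [[0, 0, 0], [0, 0, 0], 0.085]]}}

```text
time: 3.2
eef_pos: [0.5432, -0.0074, 0.0713]
tcp_rot: [0.043, 0.999, 0.0, -0.001]
contact_force: [-0.1, 0.3, -0.2]
opening: 0.994
finger_force: 0.0
```

>>> {"method": "drive_tool", "body": {"moves": [[[0, 0, 0], [0, 0, 0], 0.03], [[0, 0, 0], [0, 0, 0], 0.03], [[0, 0, 0], [0, 0, 0], 0.03], [[0, 0, 0], [0, 0, 0], 0.03], [[0, 0, 0], [0, 0, 0], 0.03]], "grip_force": 50}}

```text
time: 3.82
eef_pos: [0.5448, -0.0082, 0.0734]
tcp_rot: [0.043, 0.999, -0.0, 0.002]
contact_force: [-0.7, 1.1, 7.4]
opening: 0.456
finger_force: 52.3
```

>>> {"method": "drive_tool", "body": {"moves": [[[0, 0, 0], [0, 0, -0.02], 0.03], [[0, 0, 0], [0, 0, -0.04], 0.03], [[0, 0, 0], [0, 0, -0.05], 0.03], [[0, 0, 0], [0, 0, -0.03], 0.03], [[0, 0, 0], [0, 0, 0], 0.03]]}}

```text
time: 4.45
eef_pos: [0.5447, -0.0083, 0.2141]
tcp_rot: [0.043, 0.999, -0.001, 0.003]
contact_force: [0.7, -0.1, -1.8]
opening: 0.46
finger_force: 51.4
```

```bash
cat >> h.py <<'E'
YC=np.radians(-1.7); CE=np.array([.400,.3375,.074])
def chute(sl,h):
    """point sl down slope, h above the floor"""
    a=np.radians(12); x=sl*np.cos(a)+h*np.sin(a); return CE+[x*np.cos(YC),x*np.sin(YC),-sl*np.sin(a)+h*np.cos(a)]
E
python3 - <<'E'
from h import *
from plant import ctrl
s=ctrl.get_state();print(s["eef_pos"],s["opening"])
print(chute(.05,.076),chute(.05,.026),go(s,chute(.05,.076),178.3,12))
print(go(s,chute(.05,.076),178.3,0))
E
```

```text
[ 0.54471756 -0.00826876  0.21414411] 0.4596976709715745
[0.46468019 0.33558034 0.13794363] [0.45428918 0.33588873 0.08903625] (array([ 0.005,  0.215, -0.057]), array([0.11  , 0.3357, 0.0753]), array([0.0724, 0.3413, 0.0933]))
(array([-0.001,  0.006, -0.057]), array([0.11  , 0.3357, 0.0753]), array([0.0902, 0.3413, 0.0762]))
```

>>> {"method": "drive_tool", "body": {"moves": [[[0, 0, -0.057], [0, 0, 0], 0.03], [[0, 0, 0], [0.013, 0.049, 0.004], 0.03], [[0, 0, 0], [0.013, 0.049, 0.004], 0.03], [[0, 0, 0], [0.013, 0.049, 0.004], 0.03], [[0, 0, 0], [0.013, 0.049, 0.004], 0.03]]}}

```text
time: 5.08
eef_pos: [0.4952, 0.1906, 0.1923]
tcp_rot: [0.015, 1.0, -0.0, -0.002]
contact_force: [-0.0, -0.1, -0.8]
opening: 0.461
finger_force: 51.4
```

>>> {"method": "drive_tool", "body": {"moves": [[[0, 0, 0], [0.013, 0.049, 0.004], 0.03], [[0, 0, 0], [0.013, 0.049, 0.004], 0.03], [[0, 0, 0], [0.013, 0.046, 0.004], 0.03], [[0, 0.105, 0], [0, 0, 0], 0.03], [[0, 0.105, 0], [0, 0, 0], 0.03]]}}

```text
time: 5.7
eef_pos: [0.4604, 0.3349, 0.1804]
tcp_rot: [0.014, 0.994, 0.0, -0.108]
contact_force: [-0.2, -0.6, -1.7]
opening: 0.457
finger_force: 51.5
```

>>> {"method": "drive_tool", "body": {"moves": [[[0, 0, 0], [0, 0, 0], 0.03], [[0, 0, 0], [0, 0, 0], 0.03], [[0, 0, 0], [0, 0, 0], 0.03]]}}

```text
time: 6.08
eef_pos: [0.4619, 0.3344, 0.183]
tcp_rot: [0.015, 0.994, 0.001, -0.105]
contact_force: [0.4, -0.5, -1.6]
opening: 0.458
finger_force: 51.5
```

Run:
```python
from h import *
from plant import ctrl
s,c=look("w3",.15,1)
print(go(s,chute(.05,.028),178.3,12))
```

```text
t 6.08 tcp [0.4619 0.3344 0.183 ]
(array([543.2, 406.7]), 38.6, array([13.1, 58.5]), array([367., 354.]))
(array([536.9, 257.7]), -41.7, array([13. , 53.5]), array([136., 352.]))
(array([471. , 333.1]), -1.7, array([40.9, 78.3]), array([249., 250.]))
(array([430.2, 341. ]), 88.3, array([223.6, 328.3]), array([271., 143.]))
(array([-0.   , -0.001, -0.   ]), array([-0.0121,  0.0013,  0.0915]), array([-0.0121,  0.0013,  0.0915]))
```

View pics/w3.png

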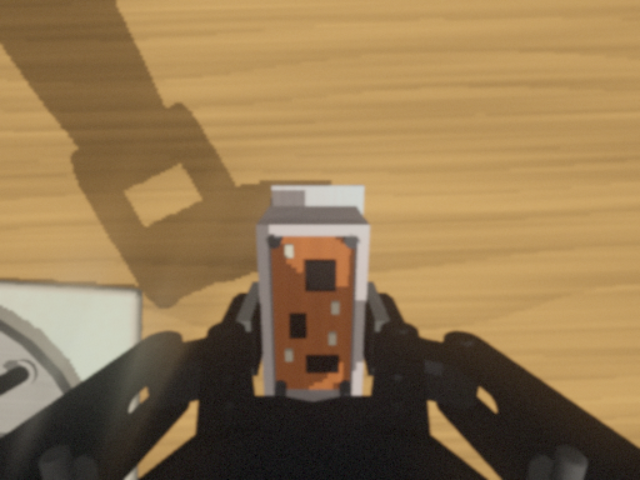

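The module is held square. The chute's upper corners are at (271,186) and (365,186), and the module's rim spans columns 258-369.

Run:
```python
from h import *
c=dict(np.load("w3.npz"))
P=ray(c,np.array([[271,186],[365,186]])/1.25,.074);print(P.round(4).tolist(),P.mean(0))
# module near-bottom/top edge mid, at its height
s=np.array([.4619,.3344,.183]);R=Rn.from_quat([.015,.994,.001,-.105]).as_matrix()
for off in ([.04,.02,-.01],[.04,-.02,-.01]): print("rim corner px expected",px(c,s+R@np.array(off))*1.25)
```

```text
[[0.3995, 0.3059, 0.074], [0.4016, 0.3731, 0.074]] [0.40053643 0.33948199 0.074     ]
rim corner px expected [[371.68868604 228.05397447]]
rim corner px expected [[257.49392757 228.0734632 ]]
```

>>> {"method": "drive_tool", "body": {"moves": [[[0, 0, 0], [-0.012, 0.003, 0.02], 0.03], [[0, 0, 0], [0, 0, 0.03], 0.03], [[0, 0, 0], [0, 0, 0.025], 0.03], [[0, 0, 0], [0, 0, 0.01], 0.03], [[0, 0, 0], [0, 0, 0], 0.03]]}}

```text
time: 6.75
eef_pos: [0.4563, 0.3377, 0.0977]
tcp_rot: [0.015, 0.994, 0.001, -0.105]
contact_force: [-0.2, 0.5, -2.2]
opening: 0.454
finger_force: 51.5
```

>>> {"method": "drive_tool", "body": {"moves": [[[0, 0, 0], [0, 0, 0.002], 0.03], [[0, 0, 0], [0, 0, 0.002], 0.03], [[0, 0, 0], [0, 0, 0.001], 0.03], [[0, 0, 0], [0, 0, 0], 0.03]]}}

```text
time: 7.25
eef_pos: [0.4557, 0.3378, 0.0931]
tcp_rot: [0.015, 0.994, 0.002, -0.105]
contact_force: [0.3, -0.5, -1.0]
opening: 0.463
finger_force: 51.5
```

>>> {"method": "drive_tool", "body": {"moves": [[[0, 0, 0], [0, 0, 0.001], 0.03], [[0, 0, 0], [0, 0, 0.001], 0.03], [[0, 0, 0], [0, 0, 0.001], 0.03], [[0, 0, 0], [0, 0, 0], 0.03]]}}

```text
time: 7.75
eef_pos: [0.4551, 0.3379, 0.0904]
tcp_rot: [0.015, 0.994, 0.002, -0.105]
contact_force: [-1.5, -0.9, 0.8]
opening: 0.459
finger_force: 51.8
```

>>> {"method": "drive_tool", "body": {"moves": [[[0, 0, 0], [0, 0, 0.001], 0.03], [[0, 0, 0], [0, 0, 0], 0.06], [[0, 0, 0], [0, 0, 0], 0.06], [[0, 0, 0], [0, 0, 0], 0.06], [[0, 0, 0], [0, 0, -0.02], 0.06]]}}

```text
time: 8.38
eef_pos: [0.4575, 0.3371, 0.1074]
tcp_rot: [0.015, 0.994, 0.001, -0.107]
contact_force: [-0.2, -0.1, -0.9]
opening: 0.703
finger_force: 0.0
```

>>> {"method": "drive_tool", "body": {"moves": [[[0, 0, 0], [0, 0, -0.05], 0.06], [[0, 0, 0], [0.05, 0, 0], 0.0], [[0, 0, 0], [0.02, 0, 0], 0.0], [[0, 0, 0], [0, 0, 0], 0.0], [[0, 0, 0], [0, 0, 0], 0.0]]}}

```text
time: 9.0
eef_pos: [0.4019, 0.3396, 0.1728]
tcp_rot: [0.015, 0.994, 0.002, -0.104]
contact_force: [-0.5, -0.4, 0.4]
opening: 0.001
finger_force: 0.0
```

```bash
sed -i 's/CE=np.array.*/CE=np.array([.4005,.339,.074])/' h.py
python3 - <<'E'
from h import *
s,c=look("w4",.09,1)
print(s["opening"],go(s,chute(-.018,.028),178.3,12))
E
```

```text
t 9.0 tcp [0.4019 0.3396 0.1728]
(array([480.5, 412.9]), 53.0, array([ 8.8, 26.5]), array([341., 313.]))
(array([475.9, 259.9]), -58.7, array([ 8.7, 26.3]), array([158., 313.]))
(array([385. , 347.3]), 88.3, array([311.3, 428.4]), array([272., 161.]))
0.0009375479074373985 (array([ 0.001,  0.001, -0.   ]), array([-0.0011, -0.0007,  0.069 ]), array([-0.0012, -0.0006,  0.069 ]))
```

View pics/w4.png

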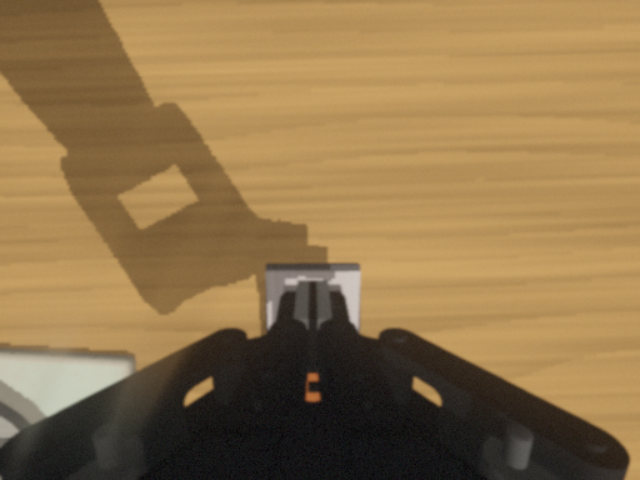

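>>> {"method": "drive_tool", "body": {"moves": [[[0, 0, 0], [0, 0, 0.03], 0.0], [[0, 0, 0], [0, 0, 0.03], 0.0], [[0, 0, 0], [0, 0, 0.009], 0.0], [[0, 0, 0], [-0.01, 0, 0], 0.0], [[0, 0, 0], [-0.01, 0, 0], 0.0]]}}

```text
time: 9.68
eef_pos: [0.4081, 0.3397, 0.1016]
tcp_rot: [0.015, 0.994, 0.002, -0.104]
contact_force: [-1.1, 0.5, -0.2]
opening: 0.004
finger_force: 0.2
```

>>> {"method": "drive_tool", "body": {"moves": [[[0, 0, 0], [-0.015, 0, 0], 0.0], [[0, 0, 0], [-0.015, 0, 0], 0.0], [[0, 0, 0], [-0.015, 0, 0], 0.0], [[0, 0, 0], [-0.015, 0, 0], 0.0], [[0, 0, 0], [-0.01, 0, 0], 0.0]]}}

```text
time: 10.3
eef_pos: [0.4755, 0.3371, 0.0856]
tcp_rot: [0.015, 0.994, 0.002, -0.105]
contact_force: [-0.5, -1.3, 1.4]
opening: 0.002
finger_force: 0.5
```

>>> {"method": "drive_tool", "body": {"moves": [[[0, 0, 0], [-0.015, 0, 0], 0.0], [[0, 0, 0], [-0.015, 0, 0], 0.0], [[0, 0, 0], [-0.015, 0, 0], 0.0], [[0, 0, 0], [-0.015, 0, 0], 0.0], [[0, 0, 0], [-0.015, 0, 0], 0.0]]}}

```text
time: 10.92
eef_pos: [0.5488, 0.335, 0.0699]
tcp_rot: [0.015, 0.994, 0.002, -0.105]
contact_force: [0.0, -0.1, 0.0]
opening: -0.001
finger_force: 0.3
```

>>> {"method": "drive_tool", "body": {"moves": [[[0, 0, 0], [-0.006, 0, 0], 0.0], [[0, 0, 0], [-0.005, 0, 0], 0.0], [[0, 0, 0], [-0.003, 0, 0], 0.0], [[0, 0, 0], [-0.003, 0, 0], 0.0], [[0, 0, 0], [0, 0, 0], 0.0]]}}

```text
time: 11.55
eef_pos: [0.5646, 0.3346, 0.0667]
tcp_rot: [0.015, 0.994, 0.002, -0.105]
contact_force: [-0.5, -0.1, -0.4]
opening: -0.005
finger_force: 0.0
```

Run:
```python
from h import *
s,c=look("w5",.05,1)
print(go(s,chute(.169,.028),178.3,12))
```

```text
t 11.55 tcp [0.5646 0.3346 0.0667]
(array([606.8, 386.1]), 54.0, array([ 6.2, 18.5]), array([341., 313.]))
(array([603.6, 279.2]), -57.5, array([ 6.1, 18.4]), array([159., 313.]))
(array([542.8, 424.5]), 2.1, array([116.2, 225.4]), array([426., 169.]))
(array([520.7, 249.9]), 1.1, array([104.4, 190. ]), array([ 96., 148.]))
(array([ 0., -0., -0.]), array([-0.0069, -0.0005, -0.001 ]), array([-0.0069, -0.0005, -0.001 ]))
```

View pics/w5.png

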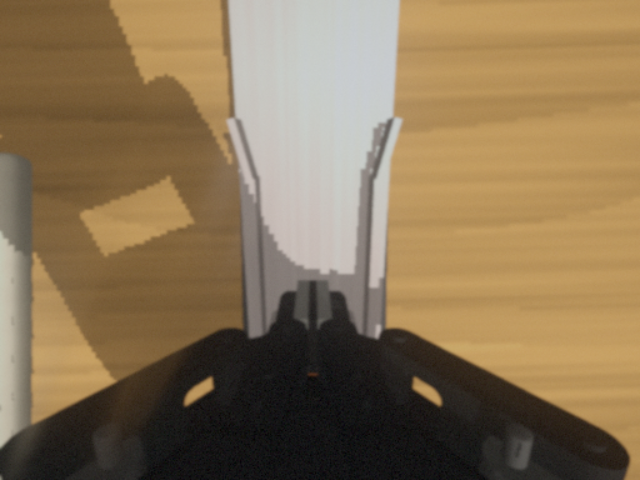

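The fingers are central in the lane, with the lane walls at columns 245-385. I'll keep pushing until the stop is felt.

>>> {"method": "drive_tool", "body": {"moves": [[[0, 0, 0], [-0.003, 0, 0], 0.0], [[0, 0, 0], [-0.002, 0, 0], 0.0], [[0, 0, 0], [-0.002, 0, 0], 0.0], [[0, 0, 0], [0, 0, 0], 0.0]]}}

```text
time: 12.1
eef_pos: [0.5708, 0.3344, 0.0654]
tcp_rot: [0.015, 0.994, 0.001, -0.106]
contact_force: [-2.4, -0.4, 3.2]
opening: 0.002
finger_force: 1.9
```

>>> {"method": "drive_tool", "body": {"moves": [[[0, 0, 0], [-0.002, 0, 0], 0.0], [[0, 0, 0], [-0.001, 0, 0], 0.0], [[0, 0, 0], [0, 0, 0], 0.0]]}}

```text
time: 12.48
eef_pos: [0.5709, 0.3344, 0.0654]
tcp_rot: [0.014, 0.994, 0.001, -0.11]
contact_force: [-11.8, -1.1, 9.6]
opening: 0.002
finger_force: 6.6
```

>>> {"method": "drive_tool", "body": {"moves": [[[0, 0, 0], [0.02, 0, 0], 0.0], [[0, 0, 0], [0, 0, -0.05], 0.0], [[0, 0, 0], [0, 0, -0.06], 0.0], [[0, -0.105, 0], [0, 0, -0.05], 0.0], [[0, -0.105, 0], [0, 0, -0.04], 0.0]]}}

```text
time: 13.1
eef_pos: [0.5942, 0.3337, 0.2681]
tcp_rot: [0.015, 1.0, 0.001, 0.004]
contact_force: [0.3, 0.1, 0.4]
opening: -0.004
finger_force: 0.0
```

>>> {"method": "drive_tool", "body": {"moves": [[[0, 0, 0], [0.006, -0.06, 0], 0.07], [[0, 0, 0], [0.006, -0.06, 0], 0.07], [[0, 0, 0], [0.006, -0.06, 0], 0.07], [[0, 0, 0], [0.006, -0.06, 0], 0.07], [[0, 0, 0], [0.006, -0.06, 0], 0.07]]}}

```text
time: 13.72
eef_pos: [0.5533, 0.0327, 0.2654]
tcp_rot: [0.015, 1.0, -0.0, 0.001]
contact_force: [1.2, -1.0, 0.0]
opening: 0.817
finger_force: 0.0
```

>>> {"method": "drive_tool", "body": {"moves": [[[0, 0, 0], [0.006, -0.06, 0], 0.07], [[0, 0, 0], [0.006, -0.06, 0], 0.07], [[0, 0, 0], [0.006, -0.06, 0], 0.07], [[0, 0, 0], [0.006, -0.06, 0], 0.07], [[0, 0, 0], [0.006, -0.06, 0], 0.07]]}}

```text
time: 14.35
eef_pos: [0.5142, -0.2666, 0.2654]
tcp_rot: [0.015, 1.0, -0.001, 0.001]
contact_force: [1.1, 0.1, -0.4]
opening: 0.822
finger_force: 0.0
```

Run:
```python
from h import *
from plant import ctrl
s,c=look("w6",.03,1)
t=ctrl.read_camera("top");t0=dict(np.load("top0.npz"))
a=t["image"][150:260,130:300,::-1];w=cv2.resize(c["image"][:,:,::-1],(400,300))
cv2.imwrite("pics/m6.png",np.vstack([cv2.resize(a,(640,414),interpolation=cv2.INTER_CUBIC)]))
```

```text
t 14.35 tcp [ 0.5142 -0.2666  0.2654]
(array([ 844.8, -512.6]), -36.8, array([ 68.8, 154.2]), array([107., 360.]))
(array([ 571.4, -369.3]), 14.4, array([24.6, 68.6]), array([179., 207.]))
(array([ 505.8, -279.1]), -7.1, array([26.5, 70.2]), array([242., 158.]))
(array([ 438.6, -390.4]), 10.1, array([25.6, 70.3]), array([151., 108.]))
(array([ 559., -305.]), 88.2, array([473.9, 740.7]), array([225., 141.]))
```

View pics/m6.png

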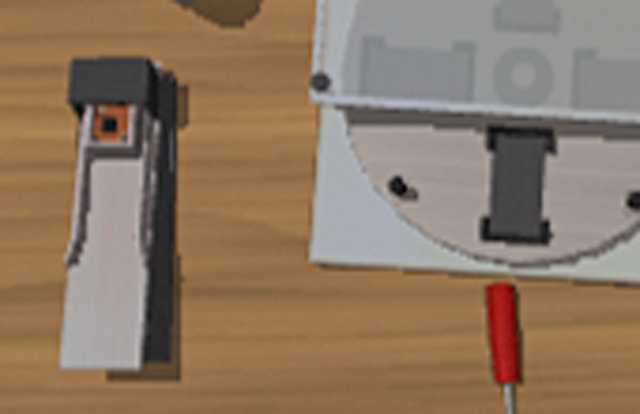

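View pics/w6.png

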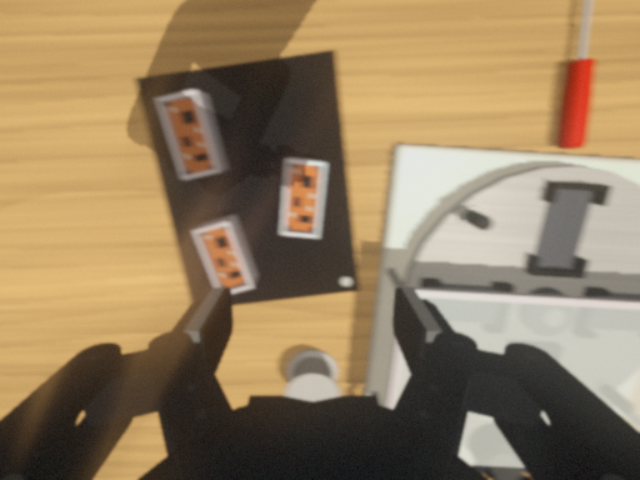

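The first picture shows the inspected module tight under the chute's bridge and the front nest empty. The second shows the three mat modules at (302,197), (223,256) and (190,135).

Run:
```python
from h import *
s,c=look("w6",.032)
print(go(s,[.506,-.279,.13],175.5))
```

```text
t 14.45 tcp [ 0.5135 -0.2699  0.2651]
(array([ 839.8, -516.7]), -36.5, array([ 68.9, 153.1]), array([107., 360.]))
(array([ 570.9, -364.3]), 14.3, array([27.6, 68.6]), array([184., 208.]))
(array([ 506.4, -274.5]), -7.0, array([29.8, 69.5]), array([248., 159.]))
(array([ 439.3, -385. ]), 10.4, array([28.1, 70.3]), array([157., 110.]))
(array([ 557.4, -309.3]), 87.8, array([471.7, 735.6]), array([225., 142.]))
(array([-0.003,  0.001,  0.042]), array([ 0.0073, -0.0089,  0.1351]), array([ 0.0067, -0.0096,  0.1351]))
```

>>> {"method": "drive_tool", "body": {"moves": [[[0, 0, 0.06], [0.007, -0.005, 0.03], 0.07], [[0, 0, 0], [0, 0, 0.05], 0.07], [[0, 0, 0], [0, 0, 0.04], 0.07], [[0, 0, 0], [0, 0, 0.01], 0.07], [[0, 0, 0], [0, 0, 0], 0.07]]}}

```text
time: 15.12
eef_pos: [0.5077, -0.2684, 0.1354]
tcp_rot: [0.044, 0.999, -0.0, 0.0]
contact_force: [0.0, -0.1, -0.1]
opening: 0.82
finger_force: 0.0
```

Run:
```python
from h import *
s,c=look("w7",.032)
print(s["tcp_rot"],go(s,[.506,-.2745,.028],174.5))
```

```text
t 15.12 tcp [ 0.5077 -0.2684  0.1354]
(array([ 681.7, -433.6]), -39.7, array([43.4, 97.2]), array([107., 360.]))
(array([ 547.4, -375.1]), -45.5, array([20.3, 31.6]), array([142., 245.]))
(array([ 506.8, -274.6]), -6.5, array([30.9, 69.3]), array([243., 191.]))
(array([ 439.6, -386.3]), 10.3, array([27.2, 71.1]), array([102., 128.]))
(array([ 508.5, -292.2]), 84.9, array([300.1, 468.6]), array([217., 140.]))
[ 4.43574158e-02  9.99015712e-01 -8.13263520e-05  1.45496026e-04] (array([-0.   ,  0.   ,  0.007]), array([ 0.0012, -0.0062,  0.1074]), array([ 0.0011, -0.0062,  0.1074]))
```

>>> {"method": "drive_tool", "body": {"moves": [[[0, 0, 0.02], [0.001, -0.006, 0.03], 0.07], [[0, 0, 0], [0, 0, 0.04], 0.07], [[0, 0, 0], [0, 0, 0.025], 0.07], [[0, 0, 0], [0, 0, 0.012], 0.07], [[0, 0, 0], [0, 0, 0], 0.07]]}}

```text
time: 15.8
eef_pos: [0.5064, -0.2753, 0.0289]
tcp_rot: [0.055, 0.998, -0.0, 0.001]
contact_force: [0.2, 0.6, 0.2]
opening: 0.82
finger_force: 0.0
```

>>> {"method": "drive_tool", "body": {"moves": [[[0, 0, 0], [0, 0, 0], 0.03], [[0, 0, 0], [0, 0, 0], 0.03], [[0, 0, 0], [0, 0, 0], 0.03], [[0, 0, 0], [0, 0, 0], 0.03]]}}

```text
time: 16.3
eef_pos: [0.5069, -0.2757, 0.03]
tcp_rot: [0.055, 0.998, -0.001, 0.001]
contact_force: [-0.6, 0.5, 7.7]
opening: 0.462
finger_force: 53.1
```

>>> {"method": "drive_tool", "body": {"moves": [[[0, 0, 0], [0, 0, -0.02], 0.03], [[0, 0, 0], [0, 0, -0.05], 0.03], [[0, 0, 0], [0, 0, -0.05], 0.03], [[0, 0, 0], [0, 0, -0.05], 0.03], [[0, 0, 0], [0, 0, 0], 0.03]]}}

```text
time: 16.92
eef_pos: [0.5079, -0.2766, 0.2045]
tcp_rot: [0.055, 0.998, -0.003, 0.005]
contact_force: [0.1, 0.5, -2.2]
opening: 0.455
finger_force: 52.5
```

```bash
cat >> h.py <<'E'
def held(s,c,h=.009):
    """held module's board centre in the tool frame (mm), plane at rim-6 mm, h=TCP above module centre"""
    R=Rn.from_quat(s["tcp_rot"]).as_matrix(); zz=s["eef_pos"][2]-h+.012
    m=cv2.morphologyEx(copper(c["image"]),cv2.MORPH_CLOSE,np.ones((5,5)))
    for k in blobs(m,800):
        P=(ray(c,k[:,0,:],zz)-s["eef_pos"])@R; (x,y),(w,hh),a=cv2.minAreaRect((P[:,:2]*1000).astype(np.float32))
        if abs(x)<25 and abs(y)<20: print("held tool x,y",round(x,1),round(y,1),"size",round(w,1),round(hh,1),"ang",round(a,1))
E
python3 - <<'E'
from h import *
from plant import ctrl
s=ctrl.get_state();c=ctrl.read_camera("wrist");held(s,c);print(s["opening"],s["eef_pos"],s["tcp_rot"])
print(go(s,[.5439,-.0072,.20],174.6))
E
```

```text
held tool x,y 1.0 -0.8 size 67.8 31.2 ang 0.2
0.45497831852297943 [ 0.5078692  -0.2765657   0.20454582] [ 0.05478644  0.99848196 -0.00334211  0.00458794]
(array([-0.006,  0.009, -0.015]), array([-0.0063,  0.2717,  0.0029]), array([-0.0105,  0.2716,  0.0045]))
```

>>> {"method": "drive_tool", "body": {"moves": [[[-0.005, 0.008, -0.015], [0, 0.02, 0], 0.03], [[0, 0, 0], [-0.002, 0.05, 0.001], 0.03], [[0, 0, 0], [-0.002, 0.06, 0.001], 0.03], [[0, 0, 0], [-0.002, 0.06, 0.001], 0.03], [[0, 0, 0], [-0.002, 0.05, 0], 0.03]]}}

```text
time: 17.6
eef_pos: [0.5346, -0.033, 0.1931]
tcp_rot: [0.047, 0.999, 0.004, -0.007]
contact_force: [0.7, -0.4, -1.6]
opening: 0.463
finger_force: 52.3
```

>>> {"method": "drive_tool", "body": {"moves": [[[0, 0, 0], [-0.002, 0.031, 0.02], 0.03], [[0, 0, 0], [0, 0, 0.04], 0.03], [[0, 0, 0], [0, 0, 0.02], 0.03], [[0, 0, 0], [0, 0, 0], 0.03], [[0, 0, 0], [0, 0, 0], 0.03]]}}

```text
time: 18.23
eef_pos: [0.5407, -0.0051, 0.116]
tcp_rot: [0.047, 0.999, 0.003, -0.004]
contact_force: [-0.2, 0.5, -1.7]
opening: 0.459
finger_force: 52.2
```

Run:
```python
from h import *
from plant import ctrl
s=ctrl.get_state();c=ctrl.read_camera("wrist");held(s,c,.010);print(s["eef_pos"],s["tcp_rot"])
cv2.imwrite("pics/w8.png",cv2.resize(c["image"][:,:,::-1],(800,600),interpolation=cv2.INTER_CUBIC));np.savez("w8.npz",**c)
print(go(s,[.545,-.0073,.074],174.6))
```

```text
held tool x,y 0.6 -0.8 size 67.6 31.6 ang 0.2
[ 0.54066998 -0.00508387  0.11603319] [ 0.04716418  0.99887349  0.00287525 -0.00436197]
(array([ 0.005, -0.009, -0.   ]), array([-0.0049, -0.002 ,  0.042 ]), array([-0.0045, -0.0018,  0.042 ]))
```

View pics/w8.png

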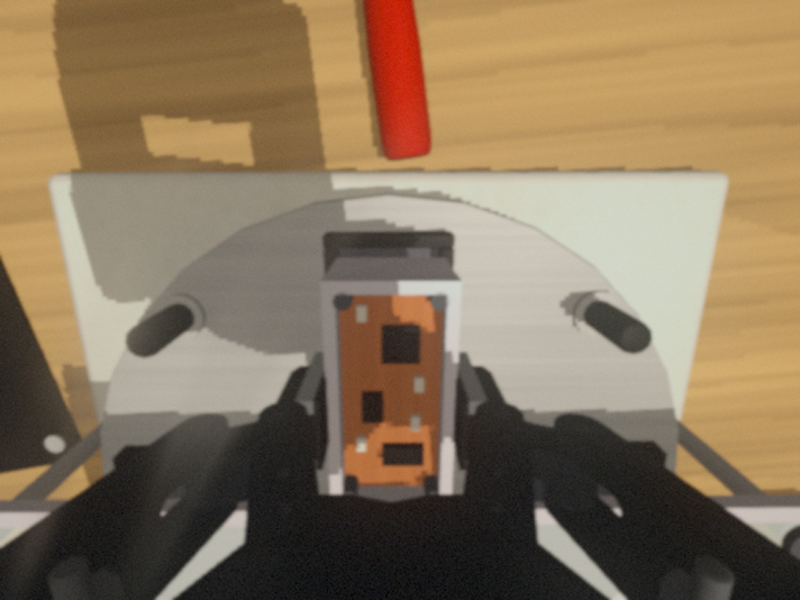

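The module is held over the nest. The nest's near frame corners are at (323,233) and (453,233), and the knob tops at about (143,342) and (637,337).

Run:
```python
from h import *
c=dict(np.load("w8.npz"));S=1.5625
P=ray(c,np.array([[323,234],[453,234]])/S,.058)[:,:2];print(P.round(4).tolist(),P.mean(0).round(4))
K=ray(c,np.array([[146,338],[636,335]])/S,.082)[:,:2]
d=K[1]-K[0];yaw=np.arctan2(-d[0],d[1]);u=np.array([np.cos(yaw),np.sin(yaw)]);print(K.round(4).tolist(),np.degrees(yaw),np.hypot(*d),"axis",K.mean(0)+.099*u,"load",K.mean(0)+.009*u)
print("edge->load y",P.mean(0)+u*.048)
```

```text
[[0.4929, -0.0301], [0.4982, 0.0256]] [ 0.4955 -0.0023]
[[0.5245, -0.1021], [0.5422, 0.0931]] -5.172754680228781 0.1960292029681884 axis [ 0.63191207 -0.01343688] load [ 0.5422786  -0.00532257]
edge->load y [ 0.54332124 -0.00659126]
```

>>> {"method": "drive_tool", "body": {"moves": [[[0.005, -0.009, 0], [-0.004, -0.001, 0.01], 0.03], [[0, 0, 0], [0, 0, 0.012], 0.03], [[0, 0, 0], [0, 0, 0.006], 0.03], [[0, 0, 0], [0, 0, 0.002], 0.03], [[0, 0, 0], [0, 0, 0], 0.03]]}}

```text
time: 18.9
eef_pos: [0.5448, -0.0069, 0.086]
tcp_rot: [0.047, 0.999, 0.0, 0.0]
contact_force: [-1.0, -0.0, -2.4]
opening: 0.461
finger_force: 52.3
```

>>> {"method": "drive_tool", "body": {"moves": [[[0, 0, 0], [0, 0, 0.003], 0.03], [[0, 0, 0], [0, 0, 0.003], 0.03], [[0, 0, 0], [0, 0, 0], 0.03]]}}

```text
time: 19.27
eef_pos: [0.5446, -0.0069, 0.0799]
tcp_rot: [0.047, 0.999, 0.0, 0.0]
contact_force: [-0.4, -0.4, -2.9]
opening: 0.457
finger_force: 52.3
```

>>> {"method": "drive_tool", "body": {"moves": [[[0, 0, 0], [0, 0, 0.003], 0.03], [[0, 0, 0], [0, 0, 0.002], 0.03], [[0, 0, 0], [0, 0, 0.001], 0.03], [[0, 0, 0], [0, 0, 0], 0.03]]}}

```text
time: 19.77
eef_pos: [0.5449, -0.0069, 0.0742]
tcp_rot: [0.047, 0.999, -0.0, 0.001]
contact_force: [0.3, -0.4, -1.4]
opening: 0.462
finger_force: 52.3
```

>>> {"method": "drive_tool", "body": {"moves": [[[0, 0, 0], [0, 0, 0.001], 0.03], [[0, 0, 0], [0, 0, 0], 0.03]]}}

```text
time: 20.02
eef_pos: [0.545, -0.007, 0.074]
tcp_rot: [0.047, 0.999, -0.0, 0.001]
contact_force: [-3.5, 1.2, 4.6]
opening: 0.461
finger_force: 52.9
```

>>> {"method": "drive_tool", "body": {"moves": [[[0, 0, 0], [0, 0, 0], 0.07], [[0, 0, 0], [0, 0, 0], 0.07], [[0, 0, 0], [0, 0, -0.03], 0.07], [[0, 0, 0], [0, 0, -0.04], 0.07], [[0, 0, 0], [0, 0, -0.03], 0.07]]}}

```text
time: 20.65
eef_pos: [0.5452, -0.007, 0.1748]
tcp_rot: [0.047, 0.999, -0.0, 0.001]
contact_force: [1.0, -0.8, -0.6]
opening: 0.818
finger_force: 0.0
```

>>> {"method": "drive_tool", "body": {"moves": [[[0, 0, 0], [0.002, 0.04, 0], 0.0], [[0, 0, 0], [0.002, 0.05, 0], 0.0], [[0, 0, 0], [0.004, 0.045, 0], 0.0], [[0, 0, 0], [0, 0, 0], 0.0], [[0, 0, 0], [0, 0, 0], 0.0]]}}

```text
time: 21.28
eef_pos: [0.5495, 0.1279, 0.173]
tcp_rot: [0.047, 0.999, -0.0, 0.001]
contact_force: [0.8, 0.0, 0.3]
opening: -0.002
finger_force: 0.0
```

```bash
cat >> h.py <<'E'
A=np.array([.633,-.0150]);YS=np.radians(-5.2)
def st(x,y): return A+[x*np.cos(YS)-y*np.sin(YS),x*np.sin(YS)+y*np.cos(YS)]
def front(c,z=.076):
    """board in the front nest vs load point, and knobs not needed"""
    for b in boards(c,z,150):
        d=np.array(b[0])/1000-st(-.09,0)
        if np.hypot(*d)<.03: print("front board",b)
E
python3 - <<'E'
from h import *
from plant import ctrl
s=ctrl.get_state();c=ctrl.read_camera("wrist");front(c);np.savez("w9.npz",**c)
p=st(-.099,.135);print(s["opening"],s["eef_pos"],s["tcp_rot"],go(s,[*p,.075],174.8))
K=ray(c,px(c,[*st(-.099,.099),.082]),.082); print(px(c,[[*st(-.099,.099),.082]]))
E
```

```text
front board (array([544.7,  -9.3]), -5.7, array([25.9, 68.2]), array([ 94., 204.]))
-0.001510179284726538 [0.54952104 0.12791505 0.17297583] [ 4.71408326e-02  9.98888095e-01 -2.51082762e-04  5.03267867e-04] (array([-0.   ,  0.001, -0.004]), array([0.003 , 0.0003, 0.098 ]), array([0.0029, 0.0002, 0.098 ]))
[[207.61975361 194.93461731]]
```

>>> {"method": "drive_tool", "body": {"moves": [[[0, 0, 0], [0.003, 0, 0.03], 0.0], [[0, 0, 0], [0, 0, 0.04], 0.0], [[0, 0, 0], [0, 0, 0.02], 0.0], [[0, 0, 0], [0, 0, 0.008], 0.0], [[0, 0, 0], [0, 0, 0], 0.0]]}}

```text
time: 21.95
eef_pos: [0.5468, 0.1277, 0.0751]
tcp_rot: [0.048, 0.999, -0.0, 0.0]
contact_force: [0.4, -0.2, 0.9]
opening: 0.001
finger_force: 0.0
```

>>> {"method": "drive_tool", "body": {"moves": [[[0, 0, 0], [0, -0.006, 0], 0.0], [[0, 0, 0], [0, -0.006, 0], 0.0], [[0, 0, 0], [0.008, -0.009, 0], 0.0], [[0, 0, 0], [0.008, -0.01, 0], 0.0], [[0, 0, 0], [0.006, -0.01, 0], 0.0]]}}

```text
time: 22.58
eef_pos: [0.5205, 0.09, 0.0761]
tcp_rot: [0.048, 0.999, 0.001, 0.001]
contact_force: [-0.3, 6.2, 4.9]
opening: 0.0
finger_force: 3.2
```

>>> {"method": "drive_tool", "body": {"moves": [[[0, 0, 0], [0.006, -0.011, 0], 0.0], [[0, 0, 0], [0.004, -0.011, 0], 0.0], [[0, 0, 0], [0.004, -0.012, 0], 0.0], [[0, 0, 0], [0.002, -0.012, 0], 0.0], [[0, 0, 0], [0.002, -0.012, 0], 0.0]]}}

```text
time: 23.2
eef_pos: [0.4949, 0.0341, 0.0745]
tcp_rot: [0.048, 0.999, 0.001, -0.002]
contact_force: [-2.2, 4.9, 2.8]
opening: 0.001
finger_force: 2.1
```

>>> {"method": "drive_tool", "body": {"moves": [[[0, 0, 0], [0, -0.012, 0], 0.0], [[0, 0, 0], [0, -0.012, 0], 0.0], [[0, 0, 0], [-0.002, -0.012, 0], 0.0], [[0, 0, 0], [-0.002, -0.012, 0], 0.0], [[0, 0, 0], [-0.004, -0.012, 0], 0.0]]}}

```text
time: 23.82
eef_pos: [0.5002, -0.028, 0.0754]
tcp_rot: [0.047, 0.999, -0.0, 0.001]
contact_force: [0.3, 0.1, -0.6]
opening: -0.001
finger_force: 0.0
```

Run:
```python
from h import *
from plant import ctrl
s=ctrl.get_state();p=s["eef_pos"][:2]-A;c,n=np.cos(YS),np.sin(YS)
print("station",p[0]*c+p[1]*n,-p[0]*n+p[1]*c)
```

```text
station -0.1310774628323469 -0.02498053415172955
```

>>> {"method": "drive_tool", "body": {"moves": [[[0, 0, 0], [0.01, 0.01, -0.02], 0.0], [[0, 0, 0], [0, 0, -0.05], 0.0], [[0, 0, 0], [0, 0, -0.06], 0.0], [[0, 0, 0], [0, 0, -0.045], 0.05], [[0, 0, 0], [0, -0.03, 0], 0.07]]}}

```text
time: 24.45
eef_pos: [0.4905, -0.0464, 0.256]
tcp_rot: [0.046, 0.999, -0.001, 0.006]
contact_force: [0.1, 0.8, -0.6]
opening: 0.415
finger_force: 0.0
```

>>> {"method": "drive_tool", "body": {"moves": [[[0, 0, 0], [0, 0, 0], 0.07], [[0, 0, 0], [0, 0, 0], 0.07]]}}

```text
time: 24.7
eef_pos: [0.4875, -0.0457, 0.2495]
tcp_rot: [0.048, 0.999, 0.0, -0.0]
contact_force: [0.3, -0.3, -0.2]
opening: 0.818
finger_force: 0.0
```

Run:
```python
from h import *
from plant import ctrl
s=ctrl.get_state();w=ctrl.read_camera("wrist");np.savez("w10.npz",**w);t=ctrl.read_camera("top")
print(s["eef_pos"])
for n,c,rad in(("w",w,14),("t",t,7)):
    g=cv2.cvtColor(c["image"],cv2.COLOR_RGB2GRAY)
    for y in(.099,-.099):
        u=px(c,[*st(-.099,y),.082])[0]; i,j=np.round(u).astype(int); 
        if not(rad<i<512-rad and rad<j<384-rad): print(n,"out",u);continue
        r=g[j-rad:j+rad+1,i-rad:i+rad+1]<60; q=np.argwhere(r)
        print(n,"pred",u.round(1),"dark n",len(q),"off",(q.mean(0)[::-1]-rad).round(1) if len(q) else None)
for z,b in [(.03,x) for x in boards(w,.03,200)]: print(b)
print("reel",ray(t,[346,137.6],.05))
big=cv2.resize(t["image"][140:250,190:400,::-1],(800,419),interpolation=cv2.INTER_CUBIC);cv2.imwrite("pics/m10.png",np.vstack([big]))
```

```text
[ 0.48749912 -0.04572903  0.24949295]
w pred [375.7 213. ] dark n 0 off None
w pred [202.3 213.9] dark n 5 off [ 5.4 -8.6]
t pred [234.6 199.1] dark n 13 off [ 0.2 -0.2]
t pred [298.6 203. ] dark n 10 off [6.  0.6]
(array([ 809.4, -324.5]), -40.7, array([57.9, 70.8]), array([ 98., 374.]))
(array([ 625.4, -260.8]), -83.1, array([17.5, 46.9]), array([109., 275.]))
(array([ 650.7, -384.8]), -19.6, array([ 92.6, 168.3]), array([ 19., 288.]))
(array([ 571.6, -368.5]), 14.7, array([22.2, 69.7]), array([ 26., 248.]))
(array([454.9,  26.9]), 72.6, array([376.6, 739.9]), array([285., 111.]))
reel [[ 0.7351294  -0.26840334  0.05      ]]
```

View pics/m10.png

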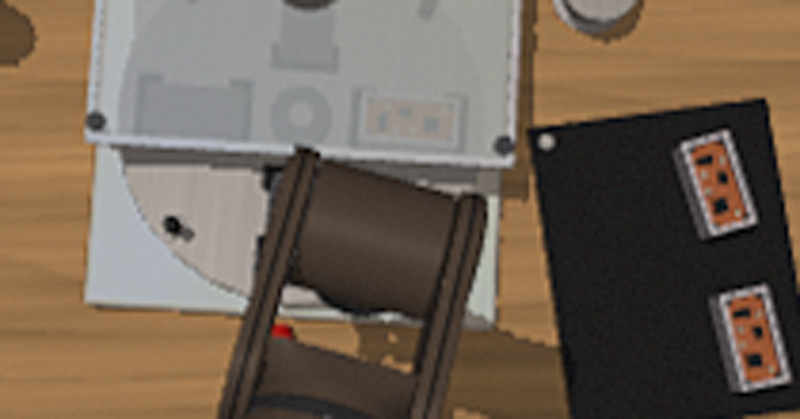

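The table has clicked on one step. The loaded module lies under the shield at crop (410,117), and the next knob is at its rest spot at crop (172,226). Two modules remain on the mat.

Run:
```python
from h import *
from plant import ctrl
print(go(ctrl.get_state(),[.571,-.365,.15],194.4))
```

```text
(array([ 0.001, -0.   , -0.346]), array([-0.1134, -0.3104,  0.0991]), array([-0.0014, -0.3304,  0.0993]))
```

>>> {"method": "drive_tool", "body": {"moves": [[[0, 0, 0], [-0.015, -0.05, 0], 0.07], [[0, 0, 0], [-0.02, -0.052, 0], 0.07], [[0, 0, 0], [-0.02, -0.052, 0.01], 0.07], [[0, 0, 0], [-0.02, -0.052, 0.02], 0.07], [[0, 0, 0], [-0.02, -0.052, 0.02], 0.07]]}}

```text
time: 25.42
eef_pos: [0.5585, -0.3126, 0.1991]
tcp_rot: [0.047, 0.999, 0.0, 0.0]
contact_force: [0.6, 0.5, 0.8]
opening: 0.823
finger_force: 0.0
```

>>> {"method": "drive_tool", "body": {"moves": [[[0, 0, 0], [-0.018, -0.052, 0.02], 0.07], [[0, 0, -0.173], [0, 0, 0.01], 0.07], [[0, 0, -0.173], [0, 0, 0.01], 0.07], [[0, 0, 0], [0, 0, 0.01], 0.07], [[0, 0, 0], [0, 0, 0], 0.07]]}}

```text
time: 26.05
eef_pos: [0.5706, -0.364, 0.1485]
tcp_rot: [-0.124, 0.992, 0.001, -0.0]
contact_force: [0.0, 0.4, -0.3]
opening: 0.821
finger_force: 0.0
```

>>> {"method": "drive_tool", "body": {"moves": [[[0, 0, 0], [0, 0, 0], 0.07], [[0, 0, 0], [0, 0, 0], 0.07]]}}

```text
time: 26.3
eef_pos: [0.5714, -0.3651, 0.1511]
tcp_rot: [-0.125, 0.992, -0.001, 0.001]
contact_force: [-0.0, -0.0, 0.2]
opening: 0.816
finger_force: 0.0
```

Run:
```python
from h import *
s,c=look("w11",.032)
print(go(s,[.571,-.365,.03],194.4))
```

```text
t 26.3 tcp [ 0.5714 -0.3651  0.1511]
(array([ 569.9, -363.7]), 15.1, array([30.2, 68.7]), array([253., 186.]))
(array([ 501.3, -205.3]), 3.1, array([ 82.4, 254.7]), array([444., 126.]))
(array([ 446.1, -383.2]), 10.4, array([30.8, 55.3]), array([269.,  34.]))
(array([ 633.2, -494.3]), 35.1, array([355.3, 376.1]), array([131., 213.]))
(array([-0.001,  0.002, -0.001]), array([0.0006, 0.0003, 0.1211]), array([0.0003, 0.0002, 0.1211]))
```

>>> {"method": "drive_tool", "body": {"moves": [[[0, 0, -0.005], [0.001, 0.001, 0.04], 0.07], [[0, 0, 0], [0, 0, 0.04], 0.07], [[0, 0, 0], [0, 0, 0.03], 0.07], [[0, 0, 0], [0, 0, 0.011], 0.07], [[0, 0, 0], [0, 0, 0], 0.07]]}}

```text
time: 26.98
eef_pos: [0.5699, -0.3643, 0.0292]
tcp_rot: [-0.128, 0.992, 0.0, 0.0]
contact_force: [-0.3, 0.1, 0.4]
opening: 0.821
finger_force: 0.0
```

>>> {"method": "drive_tool", "body": {"moves": [[[0, 0, 0], [0, 0, 0], 0.03], [[0, 0, 0], [0, 0, 0], 0.03], [[0, 0, 0], [0, 0, 0], 0.03], [[0, 0, 0], [0, 0, 0], 0.03]]}}

```text
time: 27.48
eef_pos: [0.5711, -0.3653, 0.0316]
tcp_rot: [-0.128, 0.992, -0.001, 0.002]
contact_force: [0.1, 0.3, 5.7]
opening: 0.454
finger_force: 53.3
```

>>> {"method": "drive_tool", "body": {"moves": [[[0, 0, 0], [0, 0, -0.02], 0.03], [[0, 0, 0], [0, 0, -0.05], 0.03], [[0, 0, 0], [0, 0, -0.05], 0.03], [[0, 0, 0], [0, 0, -0.05], 0.03], [[0, 0, 0], [0, 0, 0], 0.03]]}}

```text
time: 28.1
eef_pos: [0.5719, -0.3661, 0.2066]
tcp_rot: [-0.128, 0.992, -0.005, 0.004]
contact_force: [-0.2, 0.4, -2.0]
opening: 0.456
finger_force: 52.5
```

>>> {"method": "drive_tool", "body": {"moves": [[[0, 0, 0], [0, 0, 0], 0.03], [[0, 0, 0], [0, 0, 0], 0.03]]}}

```text
time: 28.35
eef_pos: [0.5685, -0.3633, 0.1962]
tcp_rot: [-0.128, 0.992, 0.002, -0.001]
contact_force: [-0.3, 0.6, -1.7]
opening: 0.46
finger_force: 52.5
```

Run:
```python
from h import *
from plant import ctrl
s=ctrl.get_state();c=ctrl.read_camera("wrist");held(s,c,.010);print(s["opening"],s["eef_pos"])
print(go(s,[.545,-.007,.18],174.6))
```

```text
held tool x,y 1.2 -0.8 size 66.1 31.1 ang 0.2
0.4596761639262833 [ 0.56848268 -0.36326367  0.19622663]
(array([ 0.004, -0.003,  0.35 ]), array([-0.0676,  0.3505,  0.0175]), array([0.0569, 0.3525, 0.0162]))
```

>>> {"method": "drive_tool", "body": {"moves": [[[0, 0, 0.175], [0, 0, 0], 0.03], [[0, 0, 0.175], [0, 0, 0], 0.03], [[0, 0, 0], [0.008, 0.045, 0], 0.03], [[0, 0, 0], [0.008, 0.053, 0], 0.03], [[0, 0, 0], [0.009, 0.053, 0], 0.03]]}}

```text
time: 29.02
eef_pos: [0.558, -0.21, 0.1974]
tcp_rot: [0.047, 0.999, 0.001, -0.001]
contact_force: [0.4, -0.3, -2.0]
opening: 0.456
finger_force: 52.4
```

>>> {"method": "drive_tool", "body": {"moves": [[[0, 0, 0], [0.008, 0.053, 0], 0.03], [[0, 0, 0], [0.008, 0.053, 0], 0.03], [[0, 0, 0], [0.008, 0.053, 0], 0.03], [[0, 0, 0], [0.008, 0.043, 0], 0.03], [[0, 0, 0], [0, 0, 0.02], 0.03]]}}

```text
time: 29.65
eef_pos: [0.5461, -0.0046, 0.1794]
tcp_rot: [0.045, 0.999, 0.0, 0.001]
contact_force: [-0.5, -0.7, -0.7]
opening: 0.459
finger_force: 52.3
```

>>> {"method": "drive_tool", "body": {"moves": [[[0, 0, 0], [0, 0, 0.04], 0.03], [[0, 0, 0], [0, 0, 0.015], 0.03], [[0, 0, 0], [0, 0, 0], 0.03], [[0, 0, 0], [0, 0, 0], 0.03]]}}

```text
time: 30.15
eef_pos: [0.5471, -0.0079, 0.1255]
tcp_rot: [0.047, 0.999, -0.0, 0.002]
contact_force: [0.3, -0.5, -1.6]
opening: 0.459
finger_force: 52.3
```

Run:
```python
from h import *
from plant import ctrl
s=ctrl.get_state();c=ctrl.read_camera("wrist");held(s,c,.0115)
print(go(s,[.5449,-.0069,.074],174.6),s["eef_pos"])
```

```text
held tool x,y 0.0 -0.7 size 68.2 31.6 ang 0.3
(array([-0.   ,  0.003,  0.   ]), array([0.0024, 0.0008, 0.0515]), array([0.0023, 0.0008, 0.0515])) [ 0.547077   -0.00789806  0.12545909]
```

>>> {"method": "drive_tool", "body": {"moves": [[[0, 0, 0], [0.0025, 0.001, 0.02], 0.03], [[0, 0, 0], [0, 0, 0.014], 0.03], [[0, 0, 0], [0, 0, 0.005], 0.03], [[0, 0, 0], [0, 0, 0], 0.03], [[0, 0, 0], [0, 0, 0], 0.03]]}}

```text
time: 30.82
eef_pos: [0.5443, -0.0064, 0.0859]
tcp_rot: [0.047, 0.999, -0.0, 0.001]
contact_force: [0.0, -0.5, -1.5]
opening: 0.455
finger_force: 52.4
```

>>> {"method": "drive_tool", "body": {"moves": [[[0, 0, 0], [0, 0, 0.003], 0.03], [[0, 0, 0], [0, 0, 0.003], 0.03], [[0, 0, 0], [0, 0, 0], 0.03]]}}

```text
time: 31.2
eef_pos: [0.5435, -0.0062, 0.0789]
tcp_rot: [0.047, 0.999, 0.0, 0.0]
contact_force: [0.3, -0.2, -1.9]
opening: 0.46
finger_force: 52.4
```

>>> {"method": "drive_tool", "body": {"moves": [[[0, 0, 0], [0, 0, 0.002], 0.03], [[0, 0, 0], [0, 0, 0.001], 0.03], [[0, 0, 0], [0, 0, 0], 0.03]]}}

```text
time: 31.58
eef_pos: [0.5436, -0.0063, 0.0761]
tcp_rot: [0.047, 0.999, 0.0, 0.0]
contact_force: [0.1, 0.5, -1.1]
opening: 0.458
finger_force: 52.4
```

>>> {"method": "drive_tool", "body": {"moves": [[[0, 0, 0], [0, 0, 0.001], 0.03], [[0, 0, 0], [0, 0, 0], 0.03]]}}

```text
time: 31.82
eef_pos: [0.5439, -0.0063, 0.0755]
tcp_rot: [0.047, 0.999, -0.0, 0.001]
contact_force: [-1.3, -0.2, 0.3]
opening: 0.461
finger_force: 52.5
```

>>> {"method": "drive_tool", "body": {"moves": [[[0, 0, 0], [0, 0, 0.001], 0.03], [[0, 0, 0], [0, 0, 0], 0.07], [[0, 0, 0], [0, 0, 0], 0.07], [[0, 0, 0], [0, 0, -0.03], 0.07], [[0, 0, 0], [0, 0, -0.04], 0.07]]}}

```text
time: 32.45
eef_pos: [0.5426, -0.0061, 0.1434]
tcp_rot: [0.047, 0.999, 0.0, -0.001]
contact_force: [0.2, 0.2, 1.0]
opening: 0.822
finger_force: 0.0
```

>>> {"method": "drive_tool", "body": {"moves": [[[0, 0, 0], [0, 0, -0.03], 0.07], [[0, 0, 0], [0.003, 0.04, 0], 0.0], [[0, 0, 0], [0.003, 0.05, 0], 0.0], [[0, 0, 0], [0.003, 0.045, 0], 0.0], [[0, 0, 0], [0, 0, 0], 0.0]]}}

```text
time: 33.08
eef_pos: [0.547, 0.1314, 0.174]
tcp_rot: [0.045, 0.999, 0.0, 0.0]
contact_force: [0.2, -0.4, 0.2]
opening: 0.002
finger_force: 0.0
```

>>> {"method": "drive_tool", "body": {"moves": [[[0, 0, 0], [0, 0, 0], 0.0], [[0, 0, 0], [0, 0, 0], 0.0]]}}

```text
time: 33.33
eef_pos: [0.5474, 0.1279, 0.174]
tcp_rot: [0.048, 0.999, -0.0, 0.0]
contact_force: [-0.7, -1.2, 0.2]
opening: -0.002
finger_force: 0.0
```

Run:
```python
from h import *
from plant import ctrl
s=ctrl.get_state();c=ctrl.read_camera("wrist");front(c)
p=st(-.099,.135);print(s["opening"],s["eef_pos"],go(s,[*p,.075],174.8))
```

```text
front board (array([544.2,  -8.7]), -5.6, array([25.9, 67.8]), array([ 96., 205.]))
-0.0024652856055249125 [0.54738719 0.12788727 0.17402221] (array([-0.   ,  0.001, -0.004]), array([0.0009, 0.0005, 0.099 ]), array([0.0008, 0.0005, 0.099 ]))
```

Front board reads the same as for the previous seated module. I'll turn the table the same way.

>>> {"method": "drive_tool", "body": {"moves": [[[0, 0, 0], [0.001, 0, 0.03], 0.0], [[0, 0, 0], [0, 0, 0.04], 0.0], [[0, 0, 0], [0, 0, 0.02], 0.0], [[0, 0, 0], [0, 0, 0.009], 0.0], [[0, 0, 0], [0, 0, 0], 0.0]]}}

```text
time: 34.0
eef_pos: [0.5465, 0.1285, 0.0751]
tcp_rot: [0.047, 0.999, -0.0, 0.0]
contact_force: [0.6, 0.8, 0.7]
opening: 0.0
finger_force: 0.0
```

>>> {"method": "drive_tool", "body": {"moves": [[[0, 0, 0], [0, -0.006, 0], 0.0], [[0, 0, 0], [0, -0.006, 0], 0.0], [[0, 0, 0], [0.008, -0.009, 0], 0.0], [[0, 0, 0], [0.008, -0.01, 0], 0.0], [[0, 0, 0], [0.006, -0.01, 0], 0.0]]}}

```text
time: 34.62
eef_pos: [0.5201, 0.0907, 0.0761]
tcp_rot: [0.047, 0.999, 0.001, 0.001]
contact_force: [-0.4, 7.3, 4.3]
opening: 0.001
finger_force: 3.4
```

>>> {"method": "drive_tool", "body": {"moves": [[[0, 0, 0], [0.006, -0.011, 0], 0.0], [[0, 0, 0], [0.004, -0.011, 0], 0.0], [[0, 0, 0], [0.004, -0.012, 0], 0.0], [[0, 0, 0], [0.002, -0.012, 0], 0.0], [[0, 0, 0], [0.002, -0.012, 0], 0.0]]}}

```text
time: 35.25
eef_pos: [0.4947, 0.0346, 0.0745]
tcp_rot: [0.047, 0.999, 0.001, -0.002]
contact_force: [-2.5, 4.4, 2.0]
opening: 0.004
finger_force: 2.1
```

>>> {"method": "drive_tool", "body": {"moves": [[[0, 0, 0], [0, -0.012, 0], 0.0], [[0, 0, 0], [0, -0.012, 0], 0.0], [[0, 0, 0], [-0.002, -0.012, 0], 0.0], [[0, 0, 0], [-0.002, -0.012, 0], 0.0], [[0, 0, 0], [-0.004, -0.012, 0], 0.0]]}}

```text
time: 35.88
eef_pos: [0.5001, -0.0275, 0.0754]
tcp_rot: [0.047, 0.999, -0.0, 0.001]
contact_force: [-0.3, 0.2, 0.8]
opening: 0.001
finger_force: 0.0
```

>>> {"method": "drive_tool", "body": {"moves": [[[0, 0, 0], [0.01, 0.01, -0.02], 0.0], [[0, 0, 0], [0, 0, -0.05], 0.0], [[0, 0, 0], [0, 0, -0.06], 0.0], [[0, 0, 0], [0, 0, -0.045], 0.05], [[0, 0, 0], [0, -0.03, 0], 0.07]]}}

```text
time: 36.5
eef_pos: [0.4905, -0.0459, 0.256]
tcp_rot: [0.045, 0.999, -0.001, 0.006]
contact_force: [0.6, -1.5, -0.5]
opening: 0.422
finger_force: 0.0
```

>>> {"method": "drive_tool", "body": {"moves": [[[0, 0, 0], [0, 0, 0], 0.07], [[0, 0, 0], [0, 0, 0], 0.07]]}}

```text
time: 36.75
eef_pos: [0.4874, -0.0452, 0.2495]
tcp_rot: [0.047, 0.999, 0.0, -0.0]
contact_force: [0.5, -0.2, 0.9]
opening: 0.816
finger_force: 0.0
```

```bash
cat >> h.py <<'E'
def knobs(c,rad=6):
    g=cv2.cvtColor(c["image"],cv2.COLOR_RGB2GRAY)
    for y in(.099,-.099):
        u=px(c,[*st(-.099,y),.082])[0]; i,j=np.round(u).astype(int); q=np.argwhere(g[j-rad:j+rad+1,i-rad:i+rad+1]<60)
        print("knob pred",u.round(1),"n",len(q),"off",(q.mean(0)[::-1]-rad).round(1) if len(q) else None)
def matmods(t):
    d=dict(t);im=t["image"].copy();im[:,:338]=0;im[:,400:]=0;im[:168]=0;im[250:]=0;d["image"]=im
    for b in boards(d,.032): 
        if b[2][0]>20 and b[2][1]<90: print("mat",b)
E
python3 - <<'E'
from h import *
from plant import ctrl
s=ctrl.get_state();t=ctrl.read_camera("top");knobs(t);matmods(t);print(s["eef_pos"])
print(go(s,[.440,-.3855,.15],190.3))
E
```

```text
knob pred [234.6 199.1] n 15 off [0.3 0.1]
knob pred [298.6 203. ] n 3 off [ 4.3 -2. ]
mat (array([ 431.9, -354.9]), 10.5, array([28.6, 69. ]), array([377., 232.]))
[ 0.48744127 -0.04524877  0.24948009]
(array([ 0.001, -0.   , -0.274]), array([ 0.0151, -0.3433,  0.0993]), array([ 0.1075, -0.3263,  0.0995]))
```

The table clicked again. The last module has moved, as warned, and is now at about (0.432, -0.355).

Run:
```python
from h import *
from plant import ctrl
print(go(ctrl.get_state(),[.431,-.353,.15],190.4))
```

```text
(array([ 0.001, -0.   , -0.275]), array([ 0.0272, -0.3121,  0.0991]), array([ 0.1111, -0.2928,  0.0993]))
```

>>> {"method": "drive_tool", "body": {"moves": [[[0, 0, -0.138], [0, 0, 0], 0.07], [[0, 0, -0.138], [0, 0, 0], 0.07], [[0, 0, 0], [0.018, -0.045, 0.01], 0.07], [[0, 0, 0], [0.018, -0.053, 0.015], 0.07], [[0, 0, 0], [0.02, -0.053, 0.02], 0.07]]}}

```text
time: 37.42
eef_pos: [0.4601, -0.2047, 0.2047]
tcp_rot: [-0.092, 0.996, -0.0, 0.001]
contact_force: [1.4, 0.5, -0.0]
opening: 0.821
finger_force: 0.0
```

>>> {"method": "drive_tool", "body": {"moves": [[[0, 0, 0], [0.02, -0.053, 0.02], 0.07], [[0, 0, 0], [0.02, -0.053, 0.02], 0.07], [[0, 0, 0], [0.014, -0.036, 0.014], 0.07], [[0, 0, 0], [0, 0, 0], 0.07], [[0, 0, 0], [0, 0, 0], 0.07]]}}

```text
time: 38.05
eef_pos: [0.4328, -0.3524, 0.1506]
tcp_rot: [-0.091, 0.996, 0.001, 0.0]
contact_force: [-1.0, -0.1, 0.0]
opening: 0.818
finger_force: 0.0
```

>>> {"method": "drive_tool", "body": {"moves": [[[0, 0, 0], [0, 0, 0], 0.07], [[0, 0, 0], [0, 0, 0], 0.07]]}}

```text
time: 38.3
eef_pos: [0.4333, -0.3524, 0.1517]
tcp_rot: [-0.092, 0.996, -0.0, 0.001]
contact_force: [-0.5, 0.2, -1.1]
opening: 0.822
finger_force: 0.0
```

Run:
```python
from h import *
s,c=look("w12",.032)
print(go(s,[.431,-.353,.03],190.4))
```

```text
t 38.3 tcp [ 0.4333 -0.3524  0.1517]
(array([ 431.3, -352.2]), 10.5, array([30.3, 68.4]), array([251., 184.]))
(array([ 476.2, -353. ]), -79.5, array([389.5, 537.1]), array([300., 154.]))
(array([-0.001,  0.002,  0.002]), array([ 2.500e-03, -1.000e-04,  1.217e-01]), array([ 0.0024, -0.0002,  0.1217]))
```

>>> {"method": "drive_tool", "body": {"moves": [[[0, 0, 0], [0.002, 0, 0.04], 0.07], [[0, 0, 0], [0, 0, 0.04], 0.07], [[0, 0, 0], [0, 0, 0.03], 0.07], [[0, 0, 0], [0, 0, 0.011], 0.07], [[0, 0, 0], [0, 0, 0], 0.07]]}}

```text
time: 38.98
eef_pos: [0.4309, -0.3534, 0.03]
tcp_rot: [-0.091, 0.996, 0.0, 0.0]
contact_force: [-0.0, -0.1, -0.2]
opening: 0.819
finger_force: 0.0
```

>>> {"method": "drive_tool", "body": {"moves": [[[0, 0, 0], [0, 0, 0], 0.03], [[0, 0, 0], [0, 0, 0], 0.03], [[0, 0, 0], [0, 0, 0], 0.03], [[0, 0, 0], [0, 0, 0], 0.03]]}}

```text
time: 39.48
eef_pos: [0.4318, -0.3546, 0.0319]
tcp_rot: [-0.091, 0.996, -0.001, 0.001]
contact_force: [-0.2, 1.1, 6.3]
opening: 0.455
finger_force: 53.4
```

>>> {"method": "drive_tool", "body": {"moves": [[[0, 0, 0], [0, 0, -0.02], 0.03], [[0, 0, 0], [0, 0, -0.05], 0.03], [[0, 0, 0], [0, 0, -0.05], 0.03], [[0, 0, 0], [0, 0, -0.05], 0.03], [[0, 0, 0], [0, 0, 0], 0.03]]}}

```text
time: 40.1
eef_pos: [0.4325, -0.3558, 0.2065]
tcp_rot: [-0.091, 0.996, -0.005, 0.004]
contact_force: [-0.5, -0.7, -2.1]
opening: 0.457
finger_force: 52.7
```

>>> {"method": "drive_tool", "body": {"moves": [[[0, 0, 0], [0, 0, 0], 0.03], [[0, 0, 0], [0, 0, 0], 0.03]]}}

```text
time: 40.35
eef_pos: [0.4296, -0.3525, 0.1976]
tcp_rot: [-0.091, 0.996, 0.002, -0.001]
contact_force: [-0.4, 0.7, -2.7]
opening: 0.459
finger_force: 52.6
```

Run:
```python
from h import *
from plant import ctrl
s=ctrl.get_state();c=ctrl.read_camera("wrist");held(s,c,.0115);print(s["opening"],s["eef_pos"])
print(go(s,[.545,-.007,.18],174.6))
```

```text
held tool x,y 0.3 -0.8 size 66.9 31.4 ang 0.1
0.45891988461830097 [ 0.42959442 -0.35245732  0.19758775]
(array([ 0.004, -0.002,  0.276]), array([-0.1761,  0.3188,  0.0186]), array([-0.0824,  0.3548,  0.0176]))
```

>>> {"method": "drive_tool", "body": {"moves": [[[0, 0, 0.138], [0, 0, 0], 0.03], [[0, 0, 0.138], [0, 0, 0], 0.03], [[0, 0, 0], [-0.011, 0.045, 0], 0.03], [[0, 0, 0], [-0.012, 0.053, 0], 0.03], [[0, 0, 0], [-0.012, 0.053, 0], 0.03]]}}

```text
time: 41.02
eef_pos: [0.4793, -0.2049, 0.1985]
tcp_rot: [0.047, 0.999, 0.001, -0.001]
contact_force: [0.6, -0.7, -2.0]
opening: 0.45
finger_force: 52.5
```

>>> {"method": "drive_tool", "body": {"moves": [[[0, 0, 0], [-0.012, 0.053, 0], 0.03], [[0, 0, 0], [-0.012, 0.053, 0], 0.03], [[0, 0, 0], [-0.012, 0.053, 0], 0.03], [[0, 0, 0], [-0.01, 0.045, 0], 0.03], [[0, 0, 0], [0, 0, 0.02], 0.03]]}}

```text
time: 41.65
eef_pos: [0.5457, -0.0049, 0.1803]
tcp_rot: [0.045, 0.999, 0.0, 0.001]
contact_force: [-0.6, -0.2, -2.5]
opening: 0.457
finger_force: 52.5
```

>>> {"method": "drive_tool", "body": {"moves": [[[0, 0, 0], [0, 0, 0.04], 0.03], [[0, 0, 0], [0, 0, 0.015], 0.03], [[0, 0, 0], [0, 0, 0], 0.03], [[0, 0, 0], [0, 0, 0], 0.03]]}}

```text
time: 42.15
eef_pos: [0.5456, -0.0082, 0.1265]
tcp_rot: [0.047, 0.999, -0.0, 0.002]
contact_force: [-0.2, -0.5, -1.7]
opening: 0.458
finger_force: 52.5
```

Run:
```python
from h import *
from plant import ctrl
s=ctrl.get_state();c=ctrl.read_camera("wrist");held(s,c,.0115)
print(go(s,[.5443,-.0066,.074],174.6),s["eef_pos"])
```

```text
held tool x,y 0.0 -0.7 size 68.2 31.5 ang 0.4
(array([-0.   ,  0.003,  0.   ]), array([0.0016, 0.0015, 0.0525]), array([0.0014, 0.0015, 0.0525])) [ 0.54559858 -0.00820286  0.12646279]
```

>>> {"method": "drive_tool", "body": {"moves": [[[0, 0, 0], [0.001, 0.0015, 0.02], 0.03], [[0, 0, 0], [0, 0, 0.015], 0.03], [[0, 0, 0], [0, 0, 0.005], 0.03], [[0, 0, 0], [0, 0, 0], 0.03], [[0, 0, 0], [0, 0, 0], 0.03]]}}

```text
time: 42.82
eef_pos: [0.5444, -0.0063, 0.0859]
tcp_rot: [0.047, 0.999, -0.0, 0.001]
contact_force: [0.1, 0.3, -2.8]
opening: 0.457
finger_force: 52.5
```

>>> {"method": "drive_tool", "body": {"moves": [[[0, 0, 0], [0, 0, 0.003], 0.03], [[0, 0, 0], [0, 0, 0.003], 0.03], [[0, 0, 0], [0, 0, 0], 0.03]]}}

```text
time: 43.2
eef_pos: [0.5435, -0.0061, 0.0788]
tcp_rot: [0.047, 0.999, 0.0, 0.0]
contact_force: [-0.2, 1.5, -2.1]
opening: 0.457
finger_force: 52.5
```

>>> {"method": "drive_tool", "body": {"moves": [[[0, 0, 0], [0, 0, 0.002], 0.03], [[0, 0, 0], [0, 0, 0.001], 0.03], [[0, 0, 0], [0, 0, 0], 0.03]]}}

```text
time: 43.58
eef_pos: [0.5439, -0.0062, 0.0762]
tcp_rot: [0.047, 0.999, -0.0, 0.001]
contact_force: [0.8, -0.0, -2.0]
opening: 0.455
finger_force: 52.5
```

>>> {"method": "drive_tool", "body": {"moves": [[[0, 0, 0], [0, 0, 0.001], 0.03], [[0, 0, 0], [0, 0, 0.001], 0.03], [[0, 0, 0], [0, 0, 0], 0.03]]}}

```text
time: 43.95
eef_pos: [0.5441, -0.0064, 0.076]
tcp_rot: [0.047, 0.999, -0.0, 0.0]
contact_force: [-4.7, -0.2, 8.8]
opening: 0.458
finger_force: 53.8
```

>>> {"method": "drive_tool", "body": {"moves": [[[0, 0, 0], [0, 0, 0], 0.07], [[0, 0, 0], [0, 0, 0], 0.07], [[0, 0, 0], [0, 0, -0.03], 0.07], [[0, 0, 0], [0, 0, -0.04], 0.07], [[0, 0, 0], [0, 0, -0.03], 0.07]]}}

```text
time: 44.58
eef_pos: [0.5442, -0.0063, 0.1757]
tcp_rot: [0.047, 0.999, -0.0, 0.001]
contact_force: [-0.0, 0.7, -0.7]
opening: 0.819
finger_force: 0.0
```

>>> {"method": "drive_tool", "body": {"moves": [[[0, 0, 0], [0.003, 0.04, 0], 0.0], [[0, 0, 0], [0.003, 0.05, 0], 0.0], [[0, 0, 0], [0.003, 0.045, 0], 0.0], [[0, 0, 0], [0, 0, 0], 0.0], [[0, 0, 0], [0, 0, 0], 0.0]]}}

```text
time: 45.2
eef_pos: [0.5474, 0.1288, 0.1739]
tcp_rot: [0.047, 0.999, -0.0, 0.0]
contact_force: [0.3, -0.8, -0.4]
opening: 0.001
finger_force: 0.0
```

Run:
```python
from h import *
from plant import ctrl
s=ctrl.get_state();c=ctrl.read_camera("wrist");front(c)
p=st(-.099,.135);print(s["opening"],s["eef_pos"],go(s,[*p,.075],174.8))
```

```text
front board (array([544.3,  -8.8]), -5.9, array([25.8, 67.9]), array([ 94., 205.]))
0.000717317414986812 [0.54735847 0.12875878 0.17390152] (array([-0.   ,  0.001, -0.003]), array([ 0.0008, -0.0004,  0.0989]), array([ 0.0007, -0.0004,  0.0989]))
```

The module is seated like the others. Now the last click, after which the arm clears away.

>>> {"method": "drive_tool", "body": {"moves": [[[0, 0, 0], [0.001, 0, 0.03], 0.0], [[0, 0, 0], [0, 0, 0.04], 0.0], [[0, 0, 0], [0, 0, 0.02], 0.0], [[0, 0, 0], [0, 0, 0.009], 0.0], [[0, 0, 0], [0, 0, 0], 0.0]]}}

```text
time: 45.88
eef_pos: [0.5466, 0.1283, 0.075]
tcp_rot: [0.048, 0.999, -0.0, 0.0]
contact_force: [0.7, 1.3, 0.0]
opening: -0.001
finger_force: 0.0
```

>>> {"method": "drive_tool", "body": {"moves": [[[0, 0, 0], [0, -0.006, 0], 0.0], [[0, 0, 0], [0, -0.006, 0], 0.0], [[0, 0, 0], [0.008, -0.009, 0], 0.0], [[0, 0, 0], [0.008, -0.01, 0], 0.0], [[0, 0, 0], [0.006, -0.01, 0], 0.0]]}}

```text
time: 46.5
eef_pos: [0.5202, 0.0907, 0.0761]
tcp_rot: [0.047, 0.999, 0.001, 0.001]
contact_force: [-0.2, 6.5, 6.1]
opening: -0.004
finger_force: 3.4
```

>>> {"method": "drive_tool", "body": {"moves": [[[0, 0, 0], [0.006, -0.011, 0], 0.0], [[0, 0, 0], [0.004, -0.011, 0], 0.0], [[0, 0, 0], [0.004, -0.012, 0], 0.0], [[0, 0, 0], [0.002, -0.012, 0], 0.0], [[0, 0, 0], [0.002, -0.012, 0], 0.0]]}}

```text
time: 47.12
eef_pos: [0.4948, 0.0347, 0.0745]
tcp_rot: [0.047, 0.999, 0.001, -0.002]
contact_force: [-2.3, 4.2, 2.4]
opening: 0.002
finger_force: 2.1
```

>>> {"method": "drive_tool", "body": {"moves": [[[0, 0, 0], [0, -0.012, 0], 0.0], [[0, 0, 0], [0, -0.012, 0], 0.0], [[0, 0, 0], [-0.002, -0.012, 0], 0.0], [[0, 0, 0], [-0.002, -0.012, 0], 0.0], [[0, 0, 0], [-0.004, -0.012, 0], 0.0]]}}

```text
time: 47.75
eef_pos: [0.5002, -0.0274, 0.0754]
tcp_rot: [0.047, 0.999, -0.0, 0.001]
contact_force: [0.4, -0.3, 0.4]
opening: -0.002
finger_force: 0.0
```

>>> {"method": "drive_tool", "body": {"moves": [[[0, 0, 0], [0.01, 0.01, -0.02], 0.0], [[0, 0, 0], [0, 0, -0.05], 0.0], [[0, 0, 0], [0, 0, -0.06], 0.0], [[0, 0, 0], [0, 0, -0.045], 0.0], [[0, 0, 0], [0, -0.03, 0], 0.0]]}}

```text
time: 48.38
eef_pos: [0.4906, -0.0458, 0.256]
tcp_rot: [0.045, 0.999, -0.001, 0.006]
contact_force: [-0.5, -0.6, -0.8]
opening: 0.004
finger_force: 0.0
```

>>> {"method": "drive_tool", "body": {"moves": [[[0, 0, 0], [0, -0.06, 0], 0.0], [[0, 0, 0], [0, -0.06, 0], 0.0], [[0, 0, 0], [0, -0.06, 0], 0.0], [[0, 0, 0], [0, -0.06, 0], 0.0], [[0, 0, 0], [0, -0.06, 0], 0.0]]}}

```text
time: 49.0
eef_pos: [0.4591, -0.3466, 0.2504]
tcp_rot: [0.047, 0.999, -0.0, 0.001]
contact_force: [1.6, -0.3, 0.7]
opening: -0.002
finger_force: 0.0
```

>>> {"method": "drive_tool", "body": {"moves": [[[0, 0, 0], [0, 0, 0], 0.0], [[0, 0, 0], [0, 0, 0], 0.0], [[0, 0, 0], [0, 0, 0], 0.0], [[0, 0, 0], [0, 0, 0], 0.0]]}}

```text
time: 49.5
eef_pos: [0.46, -0.3426, 0.2503]
tcp_rot: [0.046, 0.999, -0.0, 0.001]
contact_force: [-0.1, 0.5, 0.2]
opening: -0.003
finger_force: 0.0
```

Run:
```python
from h import *
from plant import ctrl
s=ctrl.get_state();t=ctrl.read_camera("top");knobs(t,5);matmods(t);print(s["eef_pos"],s["contact_force"])
cv2.imwrite("pics/fin.png",cv2.resize(t["image"][85:285,140:400,::-1],(780,600),interpolation=cv2.INTER_CUBIC))
```

```text
knob pred [234.6 199.1] n 15 off [0.3 0.1]
knob pred [298.6 203. ] n 17 off [-0.6  0.1]
[ 0.460034   -0.34263823  0.25029005] [-0.05533724  0.46327832  0.19548612]
```

View pics/fin.png

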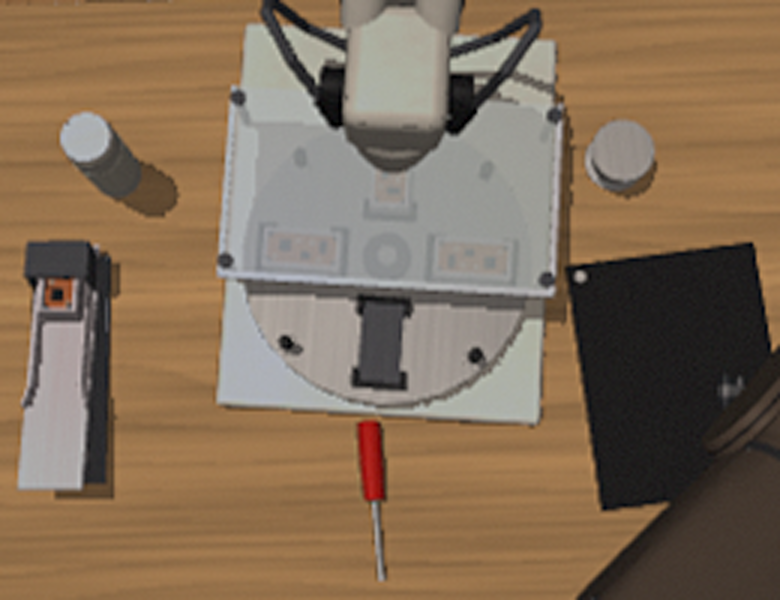

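The final view shows the chute module under the bridge at (58,295) and loaded nests under the shield at (302,247), (390,190) and (473,257). The empty nest is at the front at (382,343), both knobs sit at their rest spots, and the bystanders haven't moved.

```bash
python3 -c "
from plant import ctrl
print(ctrl.sign_off())"
```

```text
the job is handed in; nothing more can be done
None
```

The job is handed in at about 50 s: the inspected module rests against the chute stop, all three waiting modules are in nests under the shield, an empty nest is clicked in at the front, and nothing else appears moved.

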